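# Line up the milling balls for inspection

## Robot

A 7-joint arm with a two-finger parallel gripper is mounted at the origin on the work surface. World frame = base frame: x ahead of the robot, y to its left, z up, the work surface at z = 0. Lengths are in m, angles in rad, forces in N, time in s.
With the tool pointing down it reaches from about 0.425 to 0.875 m from the base axis. Payload 8.4 kg.
Tool frame: the origin (TCP) lies midway between the tips of the shut fingers; the grasp point (between the pads) lies 19 mm behind it; z points along the fingers, y is the line along which they close (so a half turn about z gives the same grasp; the last joint's range is limited). The gripper opens to 87 mm and grips with 3 to 60 N. Pads are 19 mm wide; open, the fingers measure 117 mm over their backs; the gripper's body (75 mm by 190 mm) begins 51 mm behind the grasp point.
Start: joints at [-1.406, 0.333, 0.04, 1.465, -0.013, 1.343, -0.059], TCP at [0.169, 0.627, 0.223] pointing down, gripper open.
Joint ranges: [-2.58, 2.58], [-0.38, 2.09], [-1.3, 1.39], [0.25, 2.4], [-1.5, 4.64], [0.08, 2.09], [-2.65, 2.65]. Speed limits (rad/s): [2.22, 2.22, 2.79, 2.79, 3.14, 3.14, 3.14].

## Interface

Orientations are given as a unit quaternion [x, y, z, w].
In Python, from bench import ctrl gives the robot as it stands.
- The arm moves only by the tool carry_out, never from a script. Its argument "steps" is a list of rows, each a list of 6 numbers: the shift along the tool's x, y, z in mm, then the turn, a rotation vector about the tool's x, y, z in rad. A call has 1 to 12 rows; each row shifts and turns the commanded pose from where the row before left it, along the tool's axes as they then stand; what a row does not reach is not made up. A row lasts 1/8 s, in which the tool goes at most 62.5 mm and 10.7 degrees, less where a joint would pass 70% of its speed; a pose out of reach is approached as far as the arm can. A call is refused whole if a number of a shift passes 62.5 or a number of a turn 0.188, either way. A call with a gripper value outside its range is refused whole. "jaw" is the gripper's target within -1 to 1 (shut at 1, half-way at 0, fully open at -1), set as the call begins (left out, the last holds). The fingers move at their own pace and stop on an object; "grip_force" is the grip in N (left out, the last holds). Time passes only in rows, so rows that do not move let the fingers close. It gives the time, the measured TCP pose, the force, the opening and the grip force at its end, in the units of the state.
- ctrl.observe(): the state, without advancing time (a new reading comes with each control period).
- ctrl.grab_frame(name): name is "scene" or "top"; returns a dict with "image" (384x512x3 uint8, red, green, blue), "fovy" (degrees; the focal length in pixels is half the picture's height over the tangent of half this angle, whatever the lens; pixels are square), "cx", "cy" (the principal point, pixels), "eye" and "rotation" of the camera in the world. Camera axes: x right, y down, z forward; pixel columns grow to the right and rows downward; lengths in m; the calibration is good to about 2 mm. A picture is of the moment at which its call begins. There is no depth.
- ctrl.close_job(): hands the job in; it is judged then, once.
The state is a dict: "t": time; "q": joint angles; "qvel": joint speeds; "effort": joint torques, N m; "eef_pos": TCP position; "ee_rot": TCP orientation; "contact_force": force on the tool from outside, world axes, zero at the start; "moment": the same for the moment, N m; "grip_width": opening from 0.0 (shut) to 1.0 (fully open); "finger_force": force on a finger pad.
Only numpy, scipy, OpenCV 4.12 (cv2) and the standard library are available. Lean on these libraries where they do the work, as an engineer would, in place of code of your own. Each camera call takes 0.05 s, during which the arm holds its last target. There are 200 camera calls.

## Task

Using the cup's handle, gently pour all four steel balls out of the cup into the tray while the tray is still down, and stand the empty cup upright back on its coaster. Then raise the tray's handle until it is tipped up to near its stop, so that the balls roll into a single row along the fence, and leave it tipped up. Leave the other things on the bench where they are.

Things in the scene. Friction and masses are not known exactly. Their poses are not given: they have to be found in the camera images.
- cup_rim (a point): centre of the mouth of the steel pouring cup, 60 mm above its underside. The cup is a plain open steel cone frustum: 62 mm across its foot, 92 mm across its mouth, walls 3 mm, inner floor 4 mm up, about 170 g empty and 345 g with the balls. Axes: z up the cup's axis out of the mouth; the handle stands out along -x. At the start it stands on the coaster with the handle roughly towards the robot
- cup: the same cup; origin at the centre of its underside, same axes as above
- cup_grip (a point): middle of the cup's straight flat handle, where to pinch it across its thickness (along the cup's y): 85 mm from the cup's axis along -x and 60 mm above its underside. The handle is a flat steel bar 14 mm thick (y) and 22 mm deep, about 85 mm long, rising outward at 0.35 rad from the cup's wall (about 40 mm from the axis) to its free end 120 mm from the axis
- coaster: the cup's fixed black rubber coaster, a disc 100 mm in diameter and 4 mm thick flat on the bench, left or right of the tray; origin at the centre of its underside
- tray_fence (a point): foot of the tray's fence, midway along it, on the tray's floor at the fence's inner face; the hinge line runs along y through it, 62 mm above the bench. Axes (they tip with the tray): x across the fence (the floor lies at x = -160 mm to 0), y along it (floor -110 to 110 mm), z up from the floor. Fence 32 mm high on the tray's far side; other three walls 24 mm high; black floor, aluminium walls
- tray_handle (a point): where to pinch the tray's handle: an upright aluminium fin in the middle of the wall opposite the fence (on the robot's side), 12 mm thick (along y), 36 mm long (x), its top 16 mm above this point and its foot 30 mm below it; the point lies 184 mm from the hinge line along -x and 26 mm above the floor level; same axes as tray_fence
- tray (a joint): tip angle of the tray about its hinge at the fence. At 0 (resting on its stand) its floor slopes 0.22 rad down towards the handle, away from the fence; it grows as the handle is raised, is level at 0.22, and stops at 0.50 rad. The hinge is stiff (about 0.6 N m of friction): the tray stays where it is left, and raising it takes about 7 N at the handle. If a ball lodges behind another, lowering and raising again can free it
- stand: the tray's fixed grey stand, 150 x 240 x 8 mm with two pivot ears; origin at the centre of its underside; x points from the tray's handle to its fence, y along the fence, z up. In the tray above it two slanting guide plates cut off the fence's corners over the last 47 mm before the fence, leaving 186 mm of it clear
- ball0_center (a point): a polished steel milling ball, 22 mm in diameter, 43 g, one of four alike; at the start all four lie in the cup; this point is the ball's centre
- ball1_center (a point): a polished steel milling ball, 22 mm in diameter, 43 g, one of four alike; at the start all four lie in the cup; this point is the ball's centre
- ball2_center (a point): a polished steel milling ball, 22 mm in diameter, 43 g, one of four alike; at the start all four lie in the cup; this point is the ball's centre
- ball3_center (a point): a polished steel milling ball, 22 mm in diameter, 43 g, one of four alike; at the start all four lie in the cup; this point is the ball's centre
- ball0: the same ball's body (for its speed only; its origin turns with the ball)
- ball1: the same ball's body (for its speed only; its origin turns with the ball)
- ball2: the same ball's body (for its speed only; its origin turns with the ball)
- ball3: the same ball's body (for its speed only; its origin turns with the ball)
- box: bystander: closed grey and white plastic sample box, 102 x 77 x 54 mm, on the other side of the tray from the cup; origin under its centre
- mouse: bystander: black computer mouse, about 80 x 60 x 32 mm; origin on its underside
- dishes: bystander: stack of clear dishes, 90 mm in diameter, 30 mm high; origin under its centre
- jar: bystander: closed jar, 60 mm in diameter, 80 mm high; origin under its centre
- bottle: bystander: small closed bottle, 56 mm in diameter, 100 mm high; origin under its centre
- screwdriver: bystander: screwdriver, 160 mm long, lying on the bench; origin near the middle

How it is judged:
By the outcome, as a careful person would: the job done as asked, in the order asked, and still so for the second after the job is handed in, with the robot touching nothing.
It also fails if it takes over 72 s, if anything falls off the work surface, if the arm or the gripper's body presses on something with over 40 N, if the wrist force passes 120 N, or if a joint passes its speed limit or range.

## Working session

There is one attempt and no reset: what is moved stays moved. The work goes in short steps, Python scripts to look and compute and a tool call to move; the robot and the scene stay as the last step left them, time stands still between calls to the robot, and variables do not carry over. Pictures are saved under pics/ and viewed, at most 10 in all, crops included, and the job is handed in when it is done.

Besides the shell and the picture viewer there is one more tool, called after ">>>" by a JSON object that holds its "api" and its "payload", one argument or row to a line. carry_out: Moves the arm, as the interface text tells. Its arguments: {"type":"object","properties":{"steps":{"type":"array","items":{"type":"array","items":{"type":"number"}}},"jaw":{"type":"number"},"grip_force":{"type":"number"}},"required":["steps"]}

```bash
ls; mkdir -p pics
cat > h.py <<'E'
import numpy as np, cv2
from bench import ctrl
from scipy.spatial.transform import Rotation as R
def cam(n):
    f=ctrl.grab_frame(n); f['F']=192/np.tan(np.radians(f['fovy'])/2); f['R']=np.array(f['rotation']).reshape(3,3) if np.array(f['rotation']).size==9 else R.from_quat(f['rotation']).as_matrix(); return f
def ray(f,u,v):
    d=f['R']@np.array([(u-f['cx'])/f['F'],(v-f['cy'])/f['F'],1]); return np.array(f['eye']),d/np.linalg.norm(d)
def onz(f,u,v,z):
    e,d=ray(f,u,v); return e+d*(z-e[2])/d[2]
def proj(f,p):
    c=f['R'].T@(np.array(p)-f['eye']); return c[:2]/c[2]*f['F']+[f['cx'],f['cy']]
E
python3 - <<'E'
from h import *
for n in('scene','top'):
    f=cam(n); print(n,f['fovy'],f['eye'],f['rotation'],f['cx'],f['cy'])
    cv2.imwrite(f'pics/{n}0.png',cv2.resize(f['image'][:,:,::-1],(800,600),interpolation=cv2.INTER_CUBIC))
print(ctrl.observe())
E
```

```text
pics
scene 44.291778070519314 [ 1.44341456 -0.38622436  1.10120981] [ 0.78691131  0.4944896  -0.18974344 -0.31661973] 263.03068444799 196.13018338700846
top 42.02660674515127 [0.51152288 0.06488166 1.30018941] [ 0.71599241 -0.69771095  0.01152147 -0.02053174] 250.05804894749485 186.19140500600412
{'t': 0.1, 'q': array([-1.40619646,  0.33381044,  0.03989253,  1.4661921 , -0.01339404,
        1.34330292, -0.05854079]), 'qvel': array([-6.75138673e-04,  5.34271722e-05, -8.40004775e-04, -1.73031065e-03,
        6.85181263e-04,  1.10187821e-04, -1.44005640e-03]), 'effort': array([ 3.88548709e-03, -6.57803679e+01,  1.34023435e+00, -4.04709148e+01,
       -5.94440941e-02,  4.08661785e-02,  8.62483512e-05]), 'eef_pos': array([0.16941495, 0.62708837, 0.22176322]), 'ee_rot': array([ 1.31554123e-01,  9.91308726e-01, -7.22197100e-04, -4.15841629e-05]), 'contact_force': array([-0.29277318, -0.14161367, -0.04600241]), 'moment': array([-0.01001296, -0.065317  ,  0.0260471 ]), 'finger_force': 0.0, 'grip_width': 0.9970734377738721}
```

View pics/scene0.png

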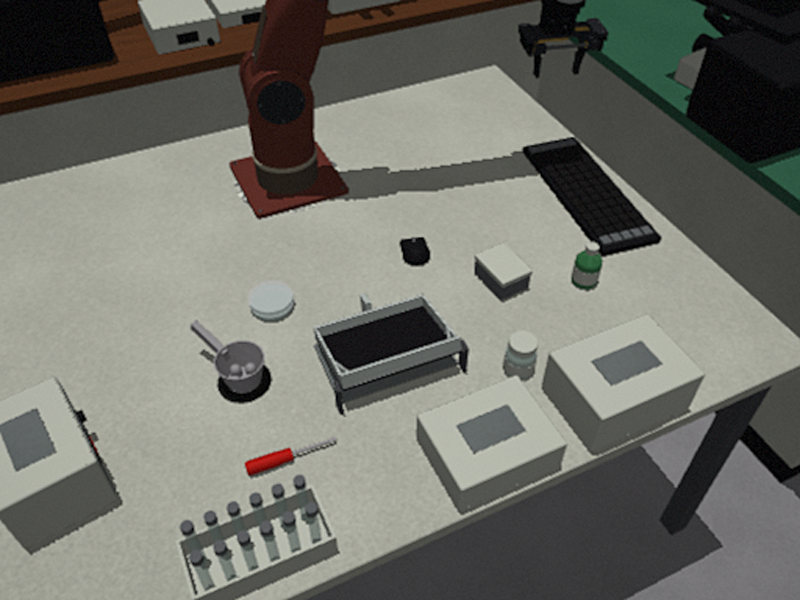

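View pics/top0.png

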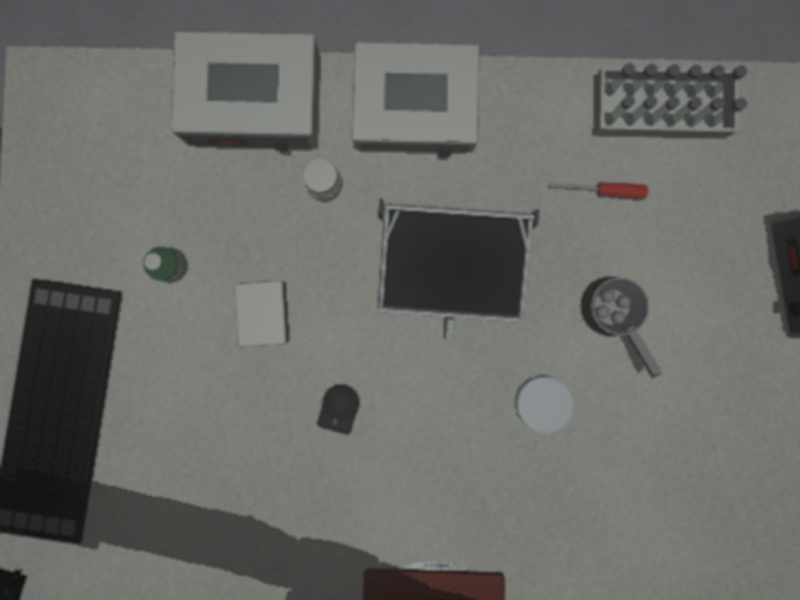

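The scene view shows the cup at about (240,362), with its handle up-left to (195,325), and the tray at (390,340). The top view shows the cup at (618,305), its handle end at (655,372), the tray fence from (387,208) to (533,215) and the tray fin at (450,328). These are pixels in the 800-wide pictures. Next I'll zoom in to get accurate pixels.

Run:
```python
from h import *
f=cam('top'); im=f['image'][:,:,::-1]
a=cv2.resize(im[165:255,365:435],None,fx=6,fy=6,interpolation=cv2.INTER_CUBIC) # 420x540
b=cv2.resize(im[120:225,235:350],None,fx=3.3,fy=5.14,interpolation=cv2.INTER_CUBIC)[:540]
m=np.clip(np.hstack([a,b]).astype(float)*1.5,0,255).astype(np.uint8)
cv2.imwrite('pics/z1.png',m); print(m.shape)
e,w=f,lambda u,v,z:np.round(onz(f,u/1.5625,v/1.5625,z),3)
print('handle mid',w(640,350,.064),'end',w(658,374,.08),'mouth',w(618,305,.064),'fence',w(387,208,.094),w(533,215,.094),'fin',w(450,328,.05))
```

```text
(540, 800, 3)
handle mid [ 0.484 -0.313  0.064] end [ 0.448 -0.336  0.08 ] mouth [ 0.554 -0.278  0.064] fence [0.695 0.09  0.094] [ 0.689 -0.136  0.094] fin [ 0.511 -0.015  0.05 ]
```

View pics/z1.png

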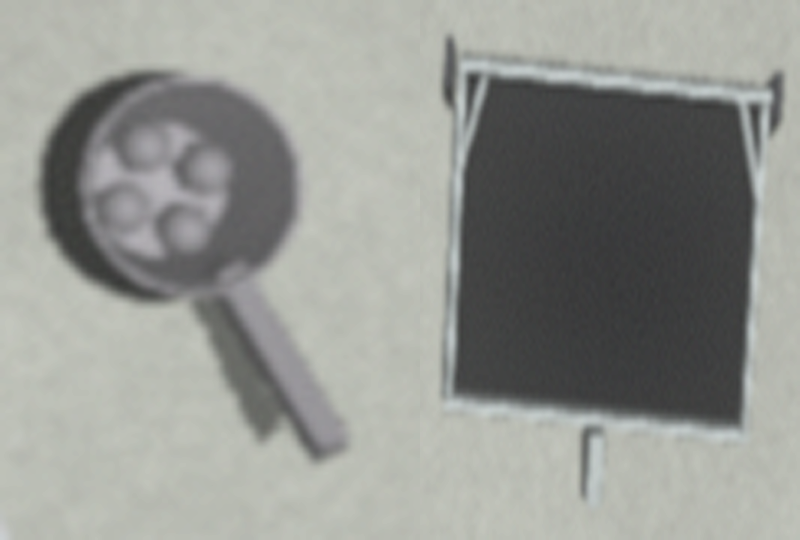

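The crop shows the rim ellipse centred at crop (190,188) and the handle's top face running from (227,290) to (328,440). The fence's top edge runs from (462,60) to (773,92), and the fin top runs from (595,430) to (592,500).

Run:
```python
from h import *
f=cam('top')
A=lambda x,y,z:onz(f,365+x/6,165+y/6,z)
B=lambda x,y,z:onz(f,235+(x-420)/3.3,120+y/5.14,z)
rim=A(190,188,.064);root=A(227,290,.061);end=A(328,440,.085)
print('rim',rim,'dia',np.linalg.norm(A(82,188,.064)-A(297,188,.064)),np.linalg.norm(A(190,77,.064)-A(190,298,.064)))
for p in(root,end): d=(rim-p)[:2]; print(p,np.linalg.norm(d),np.arctan2(d[1],d[0]))
L=B(462,62,.094);Rr=B(773,95,.094);print('fence',L,Rr,np.linalg.norm(L-Rr))
m=(L+Rr)/2; d=(L-Rr)[:2]; yaw=np.arctan2(-d[0],d[1]);print(m,yaw)
t0=B(595,430,.065);t1=B(592,500,.062);print('fin',t0,t1,(t0+t1)/2)
print('wall bottom',B(447,403,.045),B(743,432,.045))
c=np.cos(yaw),np.sin(yaw); print('pred fin',m[:2]-.188*np.array(c))
```

```text
rim [ 0.5516269  -0.28056605  0.064     ] dia 0.08801837563212234 0.09080959973626312
[ 0.51017705 -0.29709647  0.061     ] 0.044624483618096095 0.37947597751925244
[ 0.4510379  -0.33127511  0.085     ] 0.11264792727749563 0.4669391611787017
fence [0.6974128  0.09006659 0.094     ] [ 0.68731703 -0.1384677   0.094     ] 0.22875717225086034
[ 0.69236492 -0.02420055  0.094     ] -0.044147438812009714
fin [ 0.52661759 -0.01345273  0.065     ] [ 0.49297473 -0.01216238  0.062     ] [ 0.50979616 -0.01280756  0.0635    ]
wall bottom [0.53711781 0.09808787 0.045     ] [ 0.52880728 -0.12695073  0.045     ]
pred fin [ 0.50454809 -0.01590353]
```

```bash
cat >> h.py <<'E'
def cupR(head,tilt):  # cup axes: heading, then pitched forward about cup y
    return R.from_euler('z',head)*R.from_euler('y',tilt)
def toolR(cR,al):     # tool z = sin al * cup x - cos al * cup z ; tool y = -cup y
    z=np.array([np.sin(al),0,-np.cos(al)]); y=np.array([0,-1.,0]); x=np.cross(y,z)
    return cR*R.from_matrix(np.c_[x,y,z])
def plan(wps,start=None):   # wps: list of (grasp point, Rotation, rows)
    if start is None:
        s=ctrl.observe(); p=np.array(s['eef_pos']); r=R.from_quat(s['ee_rot'])
        print('q',np.round(s['q'],2),'tcp',np.round(p,4),'t',s['t'])
    else: p,r=start
    for g,rt,n in wps:
        pt=np.array(g)+rt.apply([0,0,.019]); d=(r.inv()*rt).as_rotvec(); p0,r0=p,r; rows=[]
        for i in range(1,n+1):
            pn=p0+(pt-p0)*i/n; rn=r0*R.from_rotvec(d*i/n)
            a=np.round(r.inv().apply(pn-p)*1e3,1); b=np.round((r.inv()*rn).as_rotvec(),3)
            rows.append(list(map(float,[*a,*b]))); p=p+r.apply(a/1e3); r=r*R.from_rotvec(b)
        print(rows)
    return p,r
E
python3 - <<'E'
from h import *
al=.85; h=.47; c=np.array([.551,-.280,.004]); C=cupR(h,0); T=toolR(C,al)
g=c+C.apply([-.085,0,.06]); print(g)
dn=toolR(cupR(1.1,0),0.)   # tool down
pre=g-T.apply([0,0,.09])+[0,0,.05]
plan([([.58,.15,.28],toolR(cupR(1.65,0),0),12),(pre,T,12)])
E
```

```text
[ 0.4752167  -0.31849533  0.064     ]
q [-1.41  0.33  0.04  1.47 -0.01  1.34 -0.06] tcp [0.1694 0.6272 0.222 ] t 0.2
[[-43.4, -29.5, -3.2, -0.0, 0.0, 0.102], [-46.2, -24.9, -3.2, -0.0, 0.0, 0.103], [-48.5, -20.0, -3.3, -0.0, 0.0, 0.102], [-50.2, -15.0, -3.2, -0.0, 0.0, 0.102], [-51.6, -9.8, -3.2, -0.0, 0.0, 0.103], [-52.3, -4.4, -3.2, -0.0, 0.0, 0.102], [-52.4, 0.9, -3.2, -0.0, 0.001, 0.102], [-52.1, 6.3, -3.3, -0.0, -0.0, 0.103], [-51.2, 11.6, -3.3, -0.001, -0.0, 0.102], [-49.7, 16.7, -3.2, 0.0, -0.0, 0.102], [-47.8, 21.7, -3.3, 0.0, -0.0, 0.102], [-45.3, 26.4, -3.2, 0.0, -0.0, 0.103]]
[[-39.9, -15.9, 8.3, -0.042, 0.062, 0.092], [-41.7, -12.4, 5.2, -0.041, 0.062, 0.092], [-42.8, -8.7, 2.2, -0.042, 0.063, 0.092], [-43.5, -4.7, -0.9, -0.042, 0.062, 0.092], [-43.6, -0.6, -3.6, -0.041, 0.062, 0.092], [-43.2, 3.5, -6.4, -0.042, 0.062, 0.092], [-42.2, 7.9, -8.7, -0.042, 0.062, 0.092], [-40.6, 12.0, -10.8, -0.041, 0.063, 0.092], [-38.6, 16.2, -12.8, -0.042, 0.062, 0.092], [-36.1, 20.2, -14.4, -0.042, 0.062, 0.092], [-33.2, 24.0, -15.5, -0.041, 0.062, 0.092], [-29.7, 27.6, -16.5, -0.042, 0.062, 0.093]]
```

>>> {"api": "carry_out", "payload": {
  "steps": [
    [-43.4,-29.5,-3.2,0,0,0.102],
    [-46.2,-24.9,-3.2,0,0,0.103],
    [-48.5,-20,-3.3,0,0,0.102],
    [-50.2,-15,-3.2,0,0,0.102],
    [-51.6,-9.8,-3.2,0,0,0.103],
    [-52.3,-4.4,-3.2,0,0,0.102],
    [-52.4,0.9,-3.2,0,0,0.102],
    [-52.1,6.3,-3.3,0,0,0.103],
    [-51.2,11.6,-3.3,0,0,0.102],
    [-49.7,16.7,-3.2,0,0,0.102],
    [-47.8,21.7,-3.3,0,0,0.102],
    [-45.3,26.4,-3.2,0,0,0.103]
  ],
  "jaw": -1
}}

```text
t: 1.7
eef_pos: [0.5809, 0.1489, 0.2615]
ee_rot: [0.68, 0.733, 0.0, -0.0]
contact_force: [0.3, 1.5, 0.4]
grip_width: 1.003
finger_force: 0.0
```

>>> {"api": "carry_out", "payload": {
  "steps": [
    [-39.9,-15.9,8.3,-0.042,0.062,0.092],
    [-41.7,-12.4,5.2,-0.041,0.062,0.092],
    [-42.8,-8.7,2.2,-0.042,0.063,0.092],
    [-43.5,-4.7,-0.9,-0.042,0.062,0.092],
    [-43.6,-0.6,-3.6,-0.041,0.062,0.092],
    [-43.2,3.5,-6.4,-0.042,0.062,0.092],
    [-42.2,7.9,-8.7,-0.042,0.062,0.092],
    [-40.6,12,-10.8,-0.041,0.063,0.092],
    [-38.6,16.2,-12.8,-0.042,0.062,0.092],
    [-36.1,20.2,-14.4,-0.042,0.062,0.092],
    [-33.2,24,-15.5,-0.041,0.062,0.092],
    [-29.7,27.6,-16.5,-0.042,0.062,0.093]
  ]
}}

```text
t: 3.2
eef_pos: [0.4364, -0.3146, 0.1678]
ee_rot: [0.888, 0.243, 0.378, -0.098]
contact_force: [0.2, 0.9, 0.0]
grip_width: 1.001
finger_force: 0.0
```

Run:
```python
from h import *
al=.85; h=.47; c=np.array([.551,-.280,.004]); C=cupR(h,0); T=toolR(C,al)
g=c+C.apply([-.085,0,.06]); pre=g-T.apply([0,0,.09])+[0,0,.05]
s=ctrl.observe(); print('err mm',1e3*(s['eef_pos']-(pre+T.apply([0,0,.019]))),(R.from_quat(s['ee_rot']).inv()*T).as_rotvec())
# dry run: pour pose
P=toolR(cupR(np.pi/2,1.75),al)
plan([([.61,-.08,.26],P,12),(pre,T,12)])
f=cam('top'); cv2.imwrite('pics/t2.png',np.clip(cv2.resize(f['image'][100:330,230:500,::-1],None,fx=2.6,fy=2.6)*1.4,0,255).astype(np.uint8))
```

```text
err mm [ 8.71452268 28.0983987   6.95306034] [-0.03791881  0.04792987  0.04801501]
q [ 0.02  0.37  1.2   2.07 -1.16  1.41  0.7 ] tcp [ 0.4364 -0.3146  0.1678] t 3.2
[[20.0, -8.4, 10.9, -0.004, -0.127, -0.097], [21.9, -6.4, 8.2, -0.004, -0.127, -0.097], [23.3, -4.2, 5.3, -0.004, -0.127, -0.097], [24.1, -2.0, 2.3, -0.004, -0.127, -0.097], [24.3, 0.4, -0.8, -0.004, -0.127, -0.097], [23.8, 2.8, -3.8, -0.004, -0.127, -0.097], [22.8, 5.0, -6.8, -0.004, -0.128, -0.097], [21.1, 7.2, -9.6, -0.004, -0.127, -0.097], [18.9, 9.2, -12.1, -0.004, -0.127, -0.097], [16.3, 10.9, -14.3, -0.004, -0.127, -0.097], [13.2, 12.4, -16.1, -0.004, -0.127, -0.097], [9.8, 13.7, -17.6, -0.004, -0.127, -0.097]]
[[-7.1, -15.2, 20.7, 0.003, 0.129, 0.103], [-11.3, -14.2, 19.5, 0.002, 0.13, 0.104], [-15.1, -12.8, 17.9, 0.003, 0.129, 0.103], [-18.5, -11.0, 15.7, 0.003, 0.129, 0.103], [-21.4, -8.9, 13.2, 0.002, 0.129, 0.103], [-23.7, -6.5, 10.3, 0.003, 0.129, 0.104], [-25.4, -4.0, 7.1, 0.002, 0.13, 0.103], [-26.3, -1.3, 3.8, 0.003, 0.129, 0.103], [-26.6, 1.5, 0.3, 0.003, 0.129, 0.104], [-26.2, 4.2, -3.1, 0.002, 0.129, 0.103], [-24.9, 6.8, -6.4, 0.003, 0.13, 0.103], [-23.1, 9.3, -9.6, 0.003, 0.129, 0.104]]
```

View pics/t2.png

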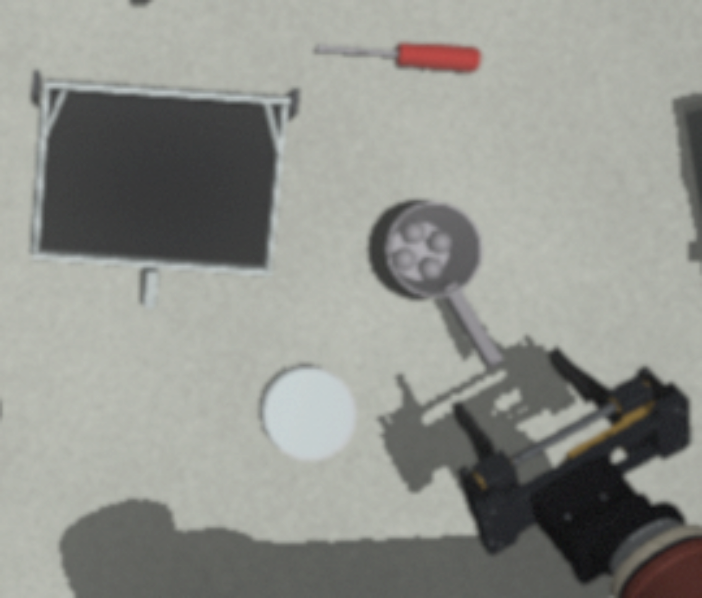

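The picture shows the open hand behind the handle and roughly in line with it. The handle end is at (495,358) and the fingertips are at (460,408) and (556,352). I'll let the arm settle before planning further.

>>> {"api": "carry_out", "payload": {
  "steps": [
    [0,0,0,0,0,0],
    [0,0,0,0,0,0],
    [0,0,0,0,0,0]
  ]
}}

```text
t: 3.62
eef_pos: [0.4374, -0.3123, 0.1693]
ee_rot: [0.887, 0.246, 0.378, -0.098]
contact_force: [-0.4, 0.1, 1.3]
grip_width: 1.001
finger_force: 0.0
```

Run:
```python
from h import *
al=.85; h=.47; c=np.array([.551,-.280,.004]); C=cupR(h,0); T=toolR(C,al)
g=c+C.apply([-.085,0,.06]); pre=g-T.apply([0,0,.09])+[0,0,.05]
s=ctrl.observe(); print('err mm',1e3*(s['eef_pos']-(pre+T.apply([0,0,.019]))),(R.from_quat(s['ee_rot']).inv()*T).as_rotvec())
P=toolR(cupR(np.pi/2,1.75),al)
plan([([.61,-.08,.26],P,12)])
```

```text
err mm [ 9.74991397 30.35973204  8.44950112] [-0.03997174  0.04789426  0.0527599 ]
q [ 0.02  0.37  1.21  2.07 -1.15  1.41  0.7 ] tcp [ 0.4374 -0.3123  0.1693] t 3.625
[[19.8, -8.2, 10.9, -0.004, -0.127, -0.097], [21.8, -6.2, 8.2, -0.003, -0.127, -0.096], [23.0, -4.0, 5.4, -0.004, -0.127, -0.097], [23.9, -1.8, 2.3, -0.004, -0.128, -0.096], [24.0, 0.5, -0.7, -0.004, -0.127, -0.097], [23.6, 2.8, -3.8, -0.003, -0.127, -0.096], [22.6, 5.1, -6.7, -0.004, -0.127, -0.097], [20.9, 7.2, -9.4, -0.004, -0.127, -0.096], [18.8, 9.2, -11.9, -0.004, -0.127, -0.097], [16.1, 10.9, -14.0, -0.003, -0.127, -0.096], [13.1, 12.4, -16.0, -0.004, -0.128, -0.097], [9.7, 13.5, -17.3, -0.004, -0.127, -0.096]]
```

>>> {"api": "carry_out", "payload": {
  "steps": [
    [19.8,-8.2,10.9,-0.004,-0.127,-0.097],
    [21.8,-6.2,8.2,-0.003,-0.127,-0.096],
    [23,-4,5.4,-0.004,-0.127,-0.097],
    [23.9,-1.8,2.3,-0.004,-0.128,-0.096],
    [24,0.5,-0.7,-0.004,-0.127,-0.097],
    [23.6,2.8,-3.8,-0.003,-0.127,-0.096],
    [22.6,5.1,-6.7,-0.004,-0.127,-0.097],
    [20.9,7.2,-9.4,-0.004,-0.127,-0.096],
    [18.8,9.2,-11.9,-0.004,-0.127,-0.097],
    [16.1,10.9,-14,-0.003,-0.127,-0.096],
    [13.1,12.4,-16,-0.004,-0.128,-0.097],
    [9.7,13.5,-17.3,-0.004,-0.127,-0.096]
  ]
}}

```text
t: 5.12
eef_pos: [0.5922, -0.1253, 0.2659]
ee_rot: [0.683, 0.633, -0.255, 0.259]
contact_force: [0.5, -0.4, -0.4]
grip_width: 0.999
finger_force: 0.0
```

>>> {"api": "carry_out", "payload": {
  "steps": [
    [0,0,0,0,0,0],
    [0,0,0,0,0,0]
  ]
}}

```text
t: 5.38
eef_pos: [0.5909, -0.1274, 0.265]
ee_rot: [0.685, 0.632, -0.254, 0.257]
contact_force: [-0.3, -0.9, -0.5]
grip_width: 1.0
finger_force: 0.0
```

Run:
```python
from h import *
al=.85; h=.47; c=np.array([.551,-.280,.004]); C=cupR(h,0); T=toolR(C,al)
g=c+C.apply([-.085,0,.06]); pre=g-T.apply([0,0,.09])+[0,0,.05]
P=toolR(cupR(np.pi/2,1.75),al)
s=ctrl.observe(); print('err mm',1e3*(s['eef_pos']-(np.array([.61,-.08,.26])+P.apply([0,0,.019]))),(R.from_quat(s['ee_rot']).inv()*P).as_rotvec())
plan([(pre,T,20)])
```

```text
err mm [-19.13295758 -32.55811362  16.85148045] [-0.02901503 -0.15950919 -0.06980693]
q [-0.81  0.33  0.66  1.66  0.53  1.4  -0.38] tcp [ 0.5909 -0.1274  0.265 ] t 5.375
[[-5.0, -7.6, 11.3, -0.002, 0.071, 0.057], [-6.2, -7.2, 10.9, -0.001, 0.071, 0.057], [-7.4, -6.9, 10.4, -0.002, 0.071, 0.057], [-8.4, -6.5, 9.8, -0.001, 0.071, 0.056], [-9.5, -5.9, 9.1, -0.002, 0.07, 0.057], [-10.4, -5.4, 8.5, -0.002, 0.071, 0.057], [-11.3, -4.9, 7.7, -0.001, 0.071, 0.057], [-12.1, -4.1, 6.8, -0.002, 0.071, 0.057], [-12.7, -3.5, 6.0, -0.001, 0.071, 0.057], [-13.3, -2.7, 5.0, -0.002, 0.071, 0.056], [-13.7, -2.0, 4.0, -0.001, 0.071, 0.057], [-14.1, -1.1, 3.1, -0.002, 0.071, 0.057], [-14.4, -0.4, 2.1, -0.002, 0.07, 0.057], [-14.4, 0.4, 1.0, -0.001, 0.071, 0.057], [-14.4, 1.3, 0.1, -0.002, 0.071, 0.057], [-14.3, 2.1, -1.0, -0.001, 0.071, 0.057], [-14.0, 2.9, -2.0, -0.002, 0.071, 0.056], [-13.7, 3.7, -3.0, -0.001, 0.071, 0.057], [-13.2, 4.4, -3.9, -0.002, 0.071, 0.057], [-12.6, 5.2, -4.9, -0.002, 0.071, 0.057]]
```

>>> {"api": "carry_out", "payload": {
  "steps": [
    [-5,-7.6,11.3,-0.002,0.071,0.057],
    [-6.2,-7.2,10.9,-0.001,0.071,0.057],
    [-7.4,-6.9,10.4,-0.002,0.071,0.057],
    [-8.4,-6.5,9.8,-0.001,0.071,0.056],
    [-9.5,-5.9,9.1,-0.002,0.07,0.057],
    [-10.4,-5.4,8.5,-0.002,0.071,0.057],
    [-11.3,-4.9,7.7,-0.001,0.071,0.057],
    [-12.1,-4.1,6.8,-0.002,0.071,0.057],
    [-12.7,-3.5,6,-0.001,0.071,0.057],
    [-13.3,-2.7,5,-0.002,0.071,0.056]
  ]
}}

```text
t: 6.62
eef_pos: [0.508, -0.2373, 0.2134]
ee_rot: [0.876, 0.467, 0.084, 0.089]
contact_force: [0.8, 0.2, -0.7]
grip_width: 0.999
finger_force: 0.0
```

>>> {"api": "carry_out", "payload": {
  "steps": [
    [-13.7,-2,4,-0.001,0.071,0.057],
    [-14.1,-1.1,3.1,-0.002,0.071,0.057],
    [-14.4,-0.4,2.1,-0.002,0.07,0.057],
    [-14.4,0.4,1,-0.001,0.071,0.057],
    [-14.4,1.3,0.1,-0.002,0.071,0.057],
    [-14.3,2.1,-1,-0.001,0.071,0.057],
    [-14,2.9,-2,-0.002,0.071,0.056],
    [-13.7,3.7,-3,-0.001,0.071,0.057],
    [-13.2,4.4,-3.9,-0.002,0.071,0.057],
    [-12.6,5.2,-4.9,-0.002,0.071,0.057],
    [0,0,0,0,0,0],
    [0,0,0,0,0,0]
  ]
}}

```text
t: 8.12
eef_pos: [0.4271, -0.3438, 0.1619]
ee_rot: [0.886, 0.212, 0.401, -0.094]
contact_force: [-0.3, 0.8, 0.5]
grip_width: 0.999
finger_force: 0.0
```

Run:
```python
from h import *
al=.85; h=.47; c=np.array([.551,-.280,.004]); C=cupR(h,0); T=toolR(C,al)
g=c+C.apply([-.085,0,.06]); pre=g-T.apply([0,0,.09])+[0,0,.05]
s=ctrl.observe(); print('err mm',1e3*(s['eef_pos']-(pre+T.apply([0,0,.019]))),(R.from_quat(s['ee_rot']).inv()*T).as_rotvec())
plan([(g-T.apply([0,0,.03]),T,8),(g,T,4)])
# handle direction from scene camera: project predicted handle axis
f=cam('scene'); im=f['image'][:,:,::-1].copy()
for rr in (45,85,120):
    print(proj(f,c+C.apply([-rr/1e3,0,.06+(rr-85)*.000365])))
x0,y0=100,190
k=cv2.resize(im[y0:y0+80,x0:x0+100],None,fx=7,fy=7,interpolation=cv2.INTER_CUBIC)
cv2.imwrite('pics/s3.png',k)
```

```text
err mm [-0.53816682 -1.11454821  1.0780074 ] [3.14507591e-03 1.02018311e-03 6.56030435e-05]
q [ 0.18  0.41  1.12  2.06 -1.21  1.44  0.74] tcp [ 0.4271 -0.3438  0.1619] t 8.125
[[-4.7, -0.1, 11.8, 0.0, 0.0, 0.0], [-4.7, -0.2, 11.8, 0.001, 0.0, 0.0], [-4.7, -0.1, 11.8, 0.0, 0.0, 0.0], [-4.7, -0.1, 11.8, 0.001, 0.001, 0.0], [-4.7, -0.1, 11.8, -0.0, -0.0, 0.0], [-4.7, -0.1, 11.9, 0.0, -0.0, 0.0], [-4.8, -0.1, 11.8, 0.001, -0.0, 0.0], [-4.7, -0.1, 11.8, 0.0, 0.0, 0.0]]
[[0.0, -0.0, 7.5, 0.0, 0.0, 0.0], [0.0, -0.0, 7.5, 0.0, 0.0, 0.0], [0.0, -0.0, 7.5, 0.0, 0.0, 0.0], [0.0, -0.0, 7.5, 0.0, 0.0, 0.0]]
[142.70486735 224.2327834 ]
[132.25617041 214.5102602 ]
[123.18308669 206.0677465 ]
```

View pics/s3.png

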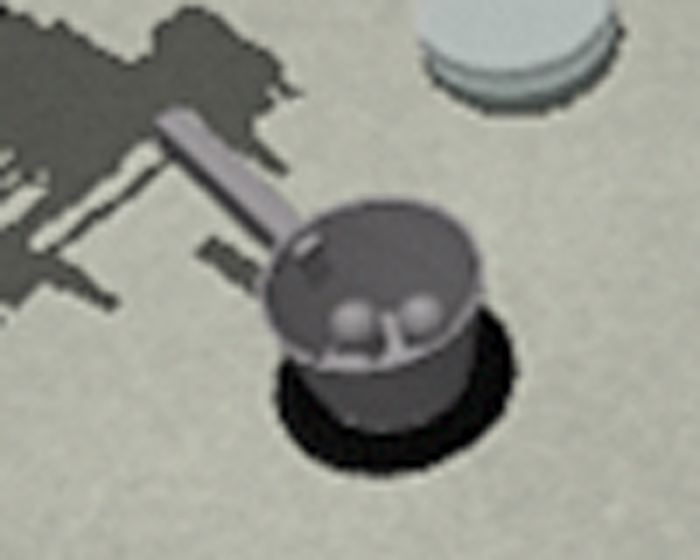

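The crop shows the handle from its end at (175,120) to its root at (290,230). The predicted axis points (162,112), (226,171) and (299,240) match, so I'll go in.

>>> {"api": "carry_out", "payload": {
  "steps": [
    [-4.7,-0.1,11.8,0,0,0],
    [-4.7,-0.1,11.8,0.001,0,0],
    [-4.7,-0.1,11.8,0,0,0],
    [-4.7,-0.1,11.8,0.001,0,0],
    [-4.7,-0.1,11.8,0,0,0],
    [-4.7,-0.1,11.9,0,0,0],
    [-4.8,-0.1,11.8,0,0,0],
    [-4.7,-0.1,11.8,0,0,0],
    [0,0,10,0,0,0],
    [0,0,10,0,0,0],
    [0,0,10,0,0,0],
    [0,0,0,0,0,0]
  ]
}}

```text
t: 9.68
eef_pos: [0.4883, -0.311, 0.0501]
ee_rot: [0.886, 0.212, 0.4, -0.097]
contact_force: [0.9, -0.4, -0.2]
grip_width: 1.0
finger_force: 0.0
```

>>> {"api": "carry_out", "payload": {
  "steps": [
    [0,0,0,0,0,0],
    [0,0,0,0,0,0],
    [0,0,0,0,0,0],
    [0,0,0,0,0,0],
    [0,0,0,0,0,0],
    [0,0,0,0,0,0],
    [0,0,0,0,0,0],
    [0,0,0,0,0,0]
  ],
  "jaw": 1,
  "grip_force": 20
}}

```text
t: 10.68
eef_pos: [0.4879, -0.3118, 0.0504]
ee_rot: [0.886, 0.212, 0.4, -0.096]
contact_force: [0.5, -0.9, 0.4]
grip_width: 0.171
finger_force: 6.0
```

Run:
```python
from h import *
al=.85; h=.47; c=np.array([.551,-.280,.004]); C=cupR(h,0); T=toolR(C,al)
g=c+C.apply([-.085,0,.06])
s=ctrl.observe(); print('err mm',1e3*(s['eef_pos']-(g+T.apply([0,0,.019]))),(R.from_quat(s['ee_rot']).inv()*T).as_rotvec(),s['grip_width'],s['finger_force'],s['q'])
f=cam('scene'); cv2.imwrite('pics/s4.png',cv2.resize(f['image'][180:280,80:200,::-1],None,fx=6,fy=6,interpolation=cv2.INTER_CUBIC))
```

```text
err mm [-0.03442956  0.2544688  -1.04474617] [-0.00016451  0.00127228 -0.00083944] 0.17149641132874346 6.027547046542168 [ 0.22514426  0.59338588  0.90254775  2.11410881 -1.44995358  1.32526687
  0.88654384]
```

View pics/s4.png

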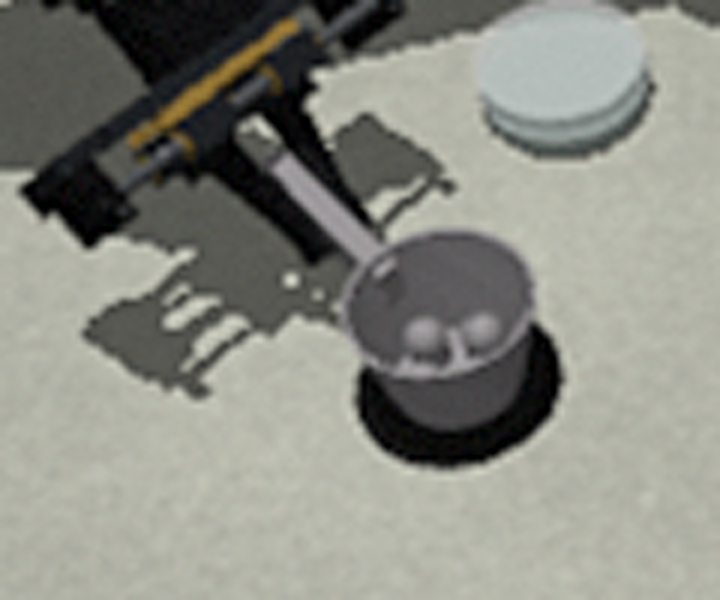

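Gripped: the opening of 0.171 is about 14.9 mm, which fits the 14 mm handle, and the picture shows the fingers on the handle with the cup unmoved. Next: firm up the grip, lift, and carry level to the tray.

```bash
cat >> h.py <<'E'
AL=.85
def lipwp(L,head,th,n): C=cupR(head,th); return (np.array(L)+C.apply([-.131,0,0]),toolR(C,AL),n)
E
python3 - <<'E'
from h import *
T=toolR(cupR(.47,0),AL); s=ctrl.observe(); r=R.from_quat(s['ee_rot'])
g=s['eef_pos']-r.apply([0,0,.019])
plan([(g+[0,0,.09],r,9),lipwp([.61,-.055,.155],np.pi/2,0,18)])
E
```

```text
q [ 0.23  0.59  0.9   2.11 -1.45  1.33  0.89] tcp [ 0.4879 -0.312   0.0505] t 10.725
[[7.5, -0.0, -6.6, 0.0, 0.0, 0.0], [7.5, -0.0, -6.6, 0.0, 0.0, 0.0], [7.5, -0.0, -6.6, 0.0, 0.0, 0.0], [7.5, -0.0, -6.6, 0.0, 0.0, 0.0], [7.5, -0.0, -6.6, 0.0, 0.0, 0.0], [7.5, -0.0, -6.7, 0.0, 0.0, 0.0], [7.5, -0.0, -6.6, 0.0, 0.0, 0.0], [7.5, -0.0, -6.6, 0.0, 0.0, 0.0], [7.5, -0.0, -6.6, 0.0, 0.0, 0.0]]
[[6.4, -3.9, 7.1, 0.046, 0.0, -0.04], [6.6, -3.3, 7.3, 0.046, 0.0, -0.041], [6.6, -2.7, 7.4, 0.046, 0.0, -0.04], [6.8, -2.0, 7.5, 0.046, 0.0, -0.041], [6.9, -1.5, 7.6, 0.046, 0.0, -0.04], [6.8, -0.8, 7.7, 0.046, 0.0, -0.041], [7.0, -0.2, 7.7, 0.045, 0.0, -0.04], [6.9, 0.5, 7.6, 0.046, 0.0, -0.041], [6.8, 1.0, 7.7, 0.046, 0.0, -0.04], [6.9, 1.7, 7.5, 0.046, 0.001, -0.04], [6.7, 2.4, 7.5, 0.046, -0.0, -0.041], [6.6, 2.9, 7.4, 0.046, -0.0, -0.04], [6.5, 3.5, 7.2, 0.046, -0.0, -0.041], [6.3, 4.1, 7.1, 0.046, -0.0, -0.04], [6.2, 4.7, 6.8, 0.046, -0.0, -0.041], [5.9, 5.3, 6.6, 0.046, -0.0, -0.04], [5.8, 5.8, 6.4, 0.046, -0.0, -0.04], [5.5, 6.3, 6.0, 0.046, -0.0, -0.041]]
```

>>> {"api": "carry_out", "payload": {
  "steps": [
    [0,0,0,0,0,0],
    [0,0,0,0,0,0],
    [0,0,0,0,0,0],
    [7.5,0,-6.6,0,0,0],
    [7.5,0,-6.6,0,0,0],
    [7.5,0,-6.6,0,0,0],
    [7.5,0,-6.6,0,0,0],
    [7.5,0,-6.6,0,0,0],
    [7.5,0,-6.6,0,0,0],
    [7.5,0,-6.6,0,0,0],
    [7.5,0,-6.6,0,0,0],
    [7.5,0,-6.6,0,0,0]
  ],
  "grip_force": 60,
  "jaw": 1
}}

```text
t: 12.22
eef_pos: [0.4879, -0.3117, 0.141]
ee_rot: [0.886, 0.212, 0.4, -0.096]
contact_force: [-0.2, -0.3, -2.6]
grip_width: 0.158
finger_force: 60.0
```

>>> {"api": "carry_out", "payload": {
  "steps": [
    [6.4,-3.9,7.1,0.046,0,-0.04],
    [6.6,-3.3,7.3,0.046,0,-0.041],
    [6.6,-2.7,7.4,0.046,0,-0.04],
    [6.8,-2,7.5,0.046,0,-0.041],
    [6.9,-1.5,7.6,0.046,0,-0.04],
    [6.8,-0.8,7.7,0.046,0,-0.041],
    [7,-0.2,7.7,0.045,0,-0.04],
    [6.9,0.5,7.6,0.046,0,-0.041],
    [6.8,1,7.7,0.046,0,-0.04]
  ]
}}

```text
t: 13.35
eef_pos: [0.5494, -0.241, 0.1413]
ee_rot: [0.794, 0.446, 0.359, -0.202]
contact_force: [0.5, -0.2, -3.2]
grip_width: 0.152
finger_force: 60.0
```

>>> {"api": "carry_out", "payload": {
  "steps": [
    [6.9,1.7,7.5,0.046,0.001,-0.04],
    [6.7,2.4,7.5,0.046,0,-0.041],
    [6.6,2.9,7.4,0.046,0,-0.04],
    [6.5,3.5,7.2,0.046,0,-0.041],
    [6.3,4.1,7.1,0.046,0,-0.04],
    [6.2,4.7,6.8,0.046,0,-0.041],
    [5.9,5.3,6.6,0.046,0,-0.04],
    [5.8,5.8,6.4,0.046,0,-0.04],
    [5.5,6.3,6,0.046,0,-0.041],
    [0,0,0,0,0,0],
    [0,0,0,0,0,0]
  ]
}}

```text
t: 14.72
eef_pos: [0.6096, -0.172, 0.1422]
ee_rot: [0.644, 0.644, 0.291, -0.292]
contact_force: [-1.0, -1.0, -2.9]
grip_width: 0.156
finger_force: 60.0
```

Run:
```python
from h import *
g,T,_=lipwp([.61,-.055,.155],np.pi/2,0,1)
s=ctrl.observe(); print('err mm',1e3*(s['eef_pos']-(g+T.apply([0,0,.019]))),(R.from_quat(s['ee_rot']).inv()*T).as_rotvec(),s['grip_width'],s['contact_force'])
h=np.pi/2
plan([lipwp([.61,-.055,.125],h,.75,8),lipwp([.61,-.055,.092],h,1.2,8),lipwp([.61,-.055,.085],h,1.45,8),lipwp([.61,-.055,.085],h,1.8,8)])
f=cam('scene'); cv2.imwrite('pics/s5.png',cv2.resize(f['image'][150:280,80:310,::-1],None,fx=3.4,fy=3.4,interpolation=cv2.INTER_CUBIC))
```

```text
err mm [-0.35317822 -0.23487517 -0.24841412] [-0.00010395 -0.00015779 -0.00091019] 0.15635080625599715 [-0.96237335 -0.99644205 -2.88974554]
q [ 0.15  0.81  0.69  1.38 -1.03  1.84  0.95] tcp [ 0.6096 -0.172   0.1422] t 14.725
[[6.9, 0.0, -2.2, -0.0, -0.094, -0.0], [6.6, 0.1, -2.9, -0.0, -0.094, -0.0], [6.4, 0.0, -3.5, -0.0, -0.093, -0.0], [6.0, 0.1, -4.0, -0.0, -0.094, -0.0], [5.6, -0.0, -4.6, -0.0, -0.094, -0.0], [5.1, 0.0, -5.1, -0.0, -0.094, -0.001], [4.7, 0.1, -5.6, -0.0, -0.093, 0.0], [4.1, 0.0, -5.9, -0.0, -0.094, 0.0]]
[[5.0, 0.0, 0.4, -0.0, -0.056, 0.0], [5.0, 0.0, 0.1, -0.0, -0.057, 0.0], [5.0, 0.0, -0.2, -0.0, -0.056, 0.0], [4.9, 0.0, -0.4, -0.0, -0.056, 0.0], [5.0, 0.0, -0.8, -0.0, -0.056, 0.0], [4.9, 0.0, -1.0, -0.0, -0.057, 0.0], [4.8, 0.0, -1.3, -0.0, -0.056, 0.0], [4.8, 0.0, -1.5, -0.0, -0.056, 0.001]]
[[3.1, 0.0, -1.5, -0.0, -0.031, -0.0], [3.0, 0.0, -1.7, -0.0, -0.032, -0.0], [3.0, 0.0, -1.7, -0.0, -0.031, -0.0], [2.9, 0.0, -1.8, -0.0, -0.031, -0.0], [2.9, 0.0, -2.0, -0.0, -0.031, -0.0], [2.8, 0.0, -2.0, -0.0, -0.032, -0.0], [2.8, 0.0, -2.1, -0.0, -0.031, -0.0], [2.6, 0.0, -2.1, -0.0, -0.031, -0.0]]
[[4.1, -0.0, -3.1, -0.0, -0.044, -0.0], [3.9, -0.0, -3.3, -0.0, -0.044, -0.0], [3.8, -0.0, -3.4, -0.0, -0.043, -0.0], [3.6, -0.0, -3.7, -0.0, -0.044, -0.0], [3.4, -0.0, -3.7, -0.0, -0.044, -0.0], [3.3, -0.0, -3.9, -0.0, -0.044, -0.0], [3.2, -0.0, -4.1, -0.0, -0.043, -0.0], [2.9, -0.0, -4.2, -0.0, -0.044, -0.0]]
```

View pics/s5.png

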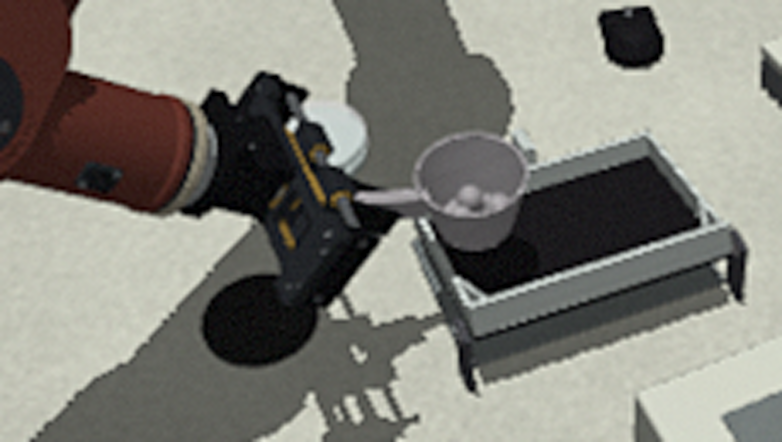

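The cup is held upright at (470,190), over the tray's right end, with the balls inside. I'll start the pour.

>>> {"api": "carry_out", "payload": {
  "steps": [
    [6.9,0,-2.2,0,-0.094,0],
    [6.6,0,-2.9,0,-0.094,0],
    [6.4,0,-3.5,0,-0.093,0],
    [6,0,-4,0,-0.094,0],
    [5.6,0,-4.6,0,-0.094,0],
    [5.1,0,-5.1,0,-0.094,0],
    [4.7,0,-5.6,0,-0.093,0],
    [4.1,0,-5.9,0,-0.094,0]
  ]
}}

```text
t: 15.78
eef_pos: [0.609, -0.1488, 0.1961]
ee_rot: [0.707, 0.706, 0.035, -0.035]
contact_force: [0.1, 0.2, -2.8]
grip_width: 0.158
finger_force: 60.0
```

>>> {"api": "carry_out", "payload": {
  "steps": [
    [5,0,0.4,0,-0.056,0],
    [5,0,0.1,0,-0.057,0],
    [5,0,-0.2,0,-0.056,0],
    [4.9,0,-0.4,0,-0.056,0],
    [5,0,-0.8,0,-0.056,0],
    [4.9,0,-1,0,-0.057,0],
    [4.8,0,-1.3,0,-0.056,0],
    [4.8,0,-1.5,0,-0.056,0],
    [0,0,0,0,0,0],
    [0,0,0,0,0,0]
  ]
}}

```text
t: 17.02
eef_pos: [0.6093, -0.1093, 0.1965]
ee_rot: [0.697, 0.696, -0.122, 0.122]
contact_force: [0.2, 0.2, -3.6]
grip_width: 0.159
finger_force: 60.0
```

Run:
```python
from h import *
g,T,_=lipwp([.61,-.055,.092],np.pi/2,1.2,1)
s=ctrl.observe(); print('err mm',1e3*(s['eef_pos']-(g+T.apply([0,0,.019]))),(R.from_quat(s['ee_rot']).inv()*T).as_rotvec(),s['q'],s['contact_force'])
```

```text
err mm [-0.7389295  -0.31927471  0.26092051] [-0.00068725 -0.00238539 -0.00092322] [-0.98696733  0.53080356  1.2159239   1.67269689 -0.16209606  1.21168442
  0.21490065] [ 0.20400749  0.18278207 -3.61195912]
```

>>> {"api": "carry_out", "payload": {
  "steps": [
    [3.1,0,-1.5,0,-0.031,0],
    [3,0,-1.7,0,-0.032,0],
    [3,0,-1.7,0,-0.031,0],
    [2.9,0,-1.8,0,-0.031,0],
    [2.9,0,-2,0,-0.031,0],
    [2.8,0,-2,0,-0.032,0],
    [2.8,0,-2.1,0,-0.031,0],
    [2.6,0,-2.1,0,-0.031,0],
    [0,0,0,0,0,0],
    [0,0,0,0,0,0],
    [0,0,0,0,0,0],
    [0,0,0,0,0,0]
  ]
}}

```text
t: 18.52
eef_pos: [0.61, -0.0815, 0.1999]
ee_rot: [0.676, 0.676, -0.209, 0.209]
contact_force: [0.3, -0.1, -1.7]
grip_width: 0.156
finger_force: 60.0
```

>>> {"api": "carry_out", "payload": {
  "steps": [
    [4.1,0,-3.1,0,-0.044,0],
    [3.9,0,-3.3,0,-0.044,0],
    [3.8,0,-3.4,0,-0.043,0],
    [3.6,0,-3.7,0,-0.044,0],
    [3.4,0,-3.7,0,-0.044,0],
    [3.3,0,-3.9,0,-0.044,0],
    [3.2,0,-4.1,0,-0.043,0],
    [2.9,0,-4.2,0,-0.044,0],
    [0,0,0,0,0,0],
    [0,0,0,0,0,0]
  ]
}}

```text
t: 19.77
eef_pos: [0.6099, -0.0407, 0.2021]
ee_rot: [0.629, 0.629, -0.323, 0.323]
contact_force: [-0.5, -0.6, -1.5]
grip_width: 0.153
finger_force: 60.0
```

Run:
```python
from h import *
g,T,_=lipwp([.61,-.055,.085],np.pi/2,1.8,1)
s=ctrl.observe(); print('err mm',1e3*(s['eef_pos']-(g+T.apply([0,0,.019]))),(R.from_quat(s['ee_rot']).inv()*T).as_rotvec(),s['q'],s['contact_force'])
a=cam('scene')['image'][150:280,130:330,::-1]; b=cam('top')['image'][100:230,210:410,::-1]
cv2.imwrite('pics/s6.png',np.clip(cv2.resize(np.hstack([a,b*1.3]),(800,260),interpolation=cv2.INTER_CUBIC),0,255).astype(np.uint8))
```

```text
err mm [-0.12827203 -0.01771355  0.60432091] [ 0.00022033 -0.00031372 -0.00015598] [-1.28056122  0.93178915  1.28662688  1.65435392  0.06616986  1.26121491
 -0.12553419] [-0.48661279 -0.55775348 -1.50461523]
```

View pics/s6.png

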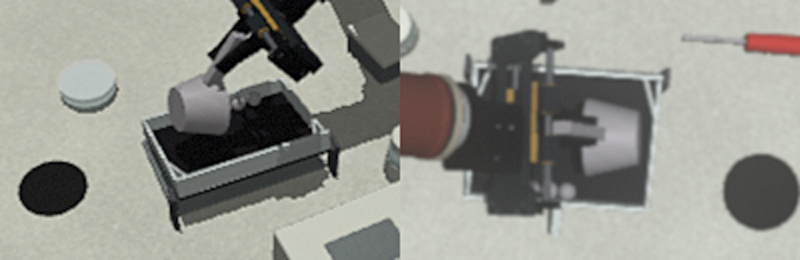

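The cup is emptied. In the scene half, balls show at (245,102), and in the top half others at (540-570,190) in the tray. The vertical force went from -3.3 to -1.6 N, which is the weight of four balls. I'll return along the reverse path and count the balls once the arm is clear.

Run:
```python
from h import *
h=np.pi/2
T=R.from_quat([0.886, 0.212, 0.4, -0.096]); G=np.array([.4879,-.312,.0505])-T.apply([0,0,.019])
plan([lipwp([.61,-.055,.092],h,1.2,8),lipwp([.61,-.055,.125],h,.75,5),lipwp([.61,-.055,.16],h,0,9),(G+[0,0,.09],T,18),(G+[0,0,.005],T,8),(G,T,2)])
f=cam('top'); im=f['image']
m=cv2.inRange(cv2.cvtColor(im,cv2.COLOR_RGB2GRAY)[150:240,360:450],0,45)
n,l,st,ce=cv2.connectedComponentsWithStats(m); i=1+np.argmax(st[1:,4]); print(st[i],onz(f,ce[i][0]+360,ce[i][1]+150,.004))
```

```text
q [-1.28  0.93  1.29  1.65  0.07  1.26 -0.13] tcp [ 0.6098 -0.0409  0.2023] t 19.875
[[-4.3, 0.0, 7.4, 0.0, 0.075, -0.0], [-4.9, 0.1, 7.0, 0.0, 0.075, -0.0], [-5.4, -0.0, 6.6, 0.0, 0.075, -0.0], [-5.9, 0.0, 6.2, 0.0, 0.074, -0.0], [-6.3, 0.0, 5.7, 0.0, 0.075, -0.0], [-6.7, 0.1, 5.3, 0.0, 0.075, -0.001], [-7.1, -0.0, 4.7, 0.0, 0.075, 0.0], [-7.5, 0.0, 4.2, 0.0, 0.075, 0.0]]
[[-7.4, -0.0, 2.9, 0.0, 0.09, 0.0], [-7.7, -0.0, 2.2, 0.0, 0.09, 0.0], [-7.9, -0.0, 1.5, 0.0, 0.09, 0.0], [-7.9, -0.0, 0.9, 0.0, 0.09, 0.0], [-8.0, -0.0, 0.0, 0.0, 0.09, 0.0]]
[[-3.1, -0.0, 5.1, -0.0, 0.083, 0.0], [-3.4, -0.0, 4.7, -0.0, 0.084, 0.0], [-3.9, -0.0, 4.5, -0.0, 0.083, 0.0], [-4.2, -0.0, 4.1, -0.0, 0.083, 0.0], [-4.5, -0.0, 3.8, -0.0, 0.084, 0.0], [-4.8, -0.0, 3.4, -0.0, 0.083, 0.0], [-5.1, -0.0, 3.0, -0.0, 0.083, 0.0], [-5.4, -0.0, 2.5, -0.0, 0.084, 0.0], [-5.5, -0.0, 2.1, -0.0, 0.083, 0.0]]
[[-5.4, -6.8, -5.6, -0.046, -0.0, 0.04], [-5.7, -6.3, -5.9, -0.046, -0.0, 0.041], [-6.0, -5.8, -6.2, -0.046, -0.0, 0.04], [-6.1, -5.2, -6.4, -0.046, -0.0, 0.041], [-6.4, -4.7, -6.7, -0.046, -0.0, 0.04], [-6.5, -4.1
[... 387 characters left out ...]
[-7.0, 2.0, -7.3, -0.046, -0.0, 0.04], [-6.9, 2.7, -7.3, -0.045, -0.0, 0.04], [-6.7, 3.3, -7.1, -0.046, -0.0, 0.041]]
[[-8.0, 0.0, 7.0, -0.0, -0.0, -0.0], [-8.0, 0.0, 7.1, -0.0, -0.0, -0.0], [-7.9, 0.0, 7.0, -0.0, -0.0, -0.0], [-8.0, 0.0, 7.0, -0.0, -0.0, -0.0], [-8.0, 0.0, 7.0, -0.0, -0.0, -0.0], [-8.0, 0.0, 7.1, -0.0, -0.0, -0.0], [-7.9, 0.0, 7.0, -0.0, -0.0, -0.0], [-8.0, 0.0, 7.0, -0.0, -0.0, -0.0]]
[[-1.9, 0.0, 1.7, -0.0, -0.0, -0.0], [-1.9, 0.1, 1.6, -0.0, -0.0, -0.0]]Traceback (most recent call last):
  File "<stdin>", line 7, in <module>
    return _wrapfunc(a, 'argmax', axis=axis, out=out, **kwds)
    return bound(*args, **kwds)
ValueError: attempt to get argmax of an empty sequence
```

>>> {"api": "carry_out", "payload": {
  "steps": [
    [-4.3,0,7.4,0,0.075,0],
    [-4.9,0,7,0,0.075,0],
    [-5.4,0,6.6,0,0.075,0],
    [-5.9,0,6.2,0,0.074,0],
    [-6.3,0,5.7,0,0.075,0],
    [-6.7,0,5.3,0,0.075,0],
    [-7.1,0,4.7,0,0.075,0],
    [-7.5,0,4.2,0,0.075,0]
  ]
}}

```text
t: 20.92
eef_pos: [0.6096, -0.1092, 0.1963]
ee_rot: [0.697, 0.696, -0.122, 0.122]
contact_force: [-0.4, -0.0, -1.0]
grip_width: 0.153
finger_force: 60.0
```

>>> {"api": "carry_out", "payload": {
  "steps": [
    [-7.4,0,2.9,0,0.09,0],
    [-7.7,0,2.2,0,0.09,0],
    [-7.9,0,1.5,0,0.09,0],
    [-7.9,0,0.9,0,0.09,0],
    [-8,0,0,0,0.09,0]
  ]
}}

```text
t: 21.55
eef_pos: [0.6096, -0.1494, 0.1958]
ee_rot: [0.706, 0.706, 0.037, -0.036]
contact_force: [0.0, 0.5, -1.9]
grip_width: 0.158
finger_force: 60.0
```

>>> {"api": "carry_out", "payload": {
  "steps": [
    [-3.1,0,5.1,0,0.083,0],
    [-3.4,0,4.7,0,0.084,0],
    [-3.9,0,4.5,0,0.083,0],
    [-4.2,0,4.1,0,0.083,0],
    [-4.5,0,3.8,0,0.084,0],
    [-4.8,0,3.4,0,0.083,0],
    [-5.1,0,3,0,0.083,0],
    [-5.4,0,2.5,0,0.084,0],
    [-5.5,0,2.1,0,0.083,0],
    [0,0,0,0,0,0]
  ]
}}

```text
t: 22.8
eef_pos: [0.6087, -0.1733, 0.1452]
ee_rot: [0.646, 0.643, 0.29, -0.292]
contact_force: [-0.7, 0.0, -1.4]
grip_width: 0.159
finger_force: 60.0
```

>>> {"api": "carry_out", "payload": {
  "steps": [
    [-5.4,-6.8,-5.6,-0.046,0,0.04],
    [-5.7,-6.3,-5.9,-0.046,0,0.041],
    [-6,-5.8,-6.2,-0.046,0,0.04],
    [-6.1,-5.2,-6.4,-0.046,0,0.041],
    [-6.4,-4.7,-6.7,-0.046,0,0.04],
    [-6.5,-4.1,-6.8,-0.046,0,0.041],
    [-6.7,-3.6,-7.1,-0.045,0,0.04],
    [-6.9,-2.9,-7.1,-0.046,0,0.04],
    [-6.9,-2.3,-7.3,-0.046,0,0.041]
  ]
}}

```text
t: 23.92
eef_pos: [0.5489, -0.2414, 0.1447]
ee_rot: [0.795, 0.445, 0.359, -0.2]
contact_force: [0.2, -0.4, -1.4]
grip_width: 0.158
finger_force: 60.0
```

>>> {"api": "carry_out", "payload": {
  "steps": [
    [-7,-1.8,-7.4,-0.046,0,0.04],
    [-7.1,-1,-7.5,-0.046,0,0.041],
    [-7.1,-0.5,-7.5,-0.046,0,0.04],
    [-7.1,0.2,-7.5,-0.046,0,0.041],
    [-7.1,0.8,-7.5,-0.046,0,0.04],
    [-7.1,1.5,-7.4,-0.046,0,0.041],
    [-7,2,-7.3,-0.046,0,0.04],
    [-6.9,2.7,-7.3,-0.045,0,0.04],
    [-6.7,3.3,-7.1,-0.046,0,0.041],
    [0,0,0,0,0,0],
    [0,0,0,0,0,0]
  ]
}}

```text
t: 25.3
eef_pos: [0.4884, -0.311, 0.1404]
ee_rot: [0.886, 0.213, 0.401, -0.097]
contact_force: [-0.4, -0.3, -0.7]
grip_width: 0.152
finger_force: 60.0
```

Run:
```python
from h import *
T=R.from_quat([0.886, 0.212, 0.4, -0.096]); G=np.array([.4879,-.312,.0505])-T.apply([0,0,.019])
plan([(G+[0,0,.005],T,8),(G,T,3)])
s=ctrl.observe(); print((R.from_quat(s['ee_rot']).inv()*T).as_rotvec())
for n,(y0,y1,x0,x1) in dict(scene=(195,275,110,200),top=(150,240,350,440)).items():
    f=cam(n); g=cv2.cvtColor(f['image'],cv2.COLOR_RGB2GRAY)[y0:y1,x0:x1]
    m=cv2.inRange(g,0,25 if n=='scene' else 40); k,l,st,ce=cv2.connectedComponentsWithStats(m)
    for i in range(1,k):
        if st[i,4]>60: print(n,st[i],[np.round(onz(f,u+x0,v+y0,.004),3) for u,v in(ce[i],(st[i,0],st[i,1]+st[i,3]/2),(st[i,0]+st[i,2],st[i,1]+st[i,3]/2))], g.min())
    print(proj(f,[.551,-.28,.004]),g.min())
a=cam('scene')['image'][150:280,110:310,::-1]; b=cam('top')['image'][100:230,230:430,::-1]
cv2.imwrite('pics/s7.png',np.clip(cv2.resize(np.vstack([a,b*1.3]),None,fx=2.3*1,fy=2.3,interpolation=cv2.INTER_CUBIC),0,255).astype(np.uint8))
```

```text
q [ 0.12  0.4   1.    2.08 -1.28  1.31  0.69] tcp [ 0.4884 -0.311   0.1404] t 25.3
[[-8.0, 0.1, 6.9, -0.0, -0.0, 0.0], [-8.1, 0.1, 7.0, -0.0, -0.0, 0.0], [-8.0, 0.1, 6.9, -0.001, -0.0, 0.0], [-8.1, 0.1, 6.9, 0.0, -0.001, 0.0], [-8.0, 0.0, 6.9, 0.0, 0.0, 0.001], [-8.0, 0.1, 7.0, -0.0, 0.0, -0.0], [-8.0, 0.1, 6.9, -0.0, -0.0, -0.0], [-8.1, 0.1, 7.0, -0.001, -0.0, -0.0]]
[[-1.2, 0.0, 1.1, 0.0, -0.0, -0.0], [-1.3, 0.0, 1.1, 0.0, -0.0, -0.0], [-1.2, 0.0, 1.1, 0.0, -0.0, -0.0]]
[-0.00157955 -0.001222    0.00095742]
scene [ 30  36  33  26 659] [array([ 0.559, -0.281,  0.004]), array([ 0.54 , -0.325,  0.004]), array([ 0.581, -0.238,  0.004])] 0
[156.07847155 241.47554702] 0
top [75 70 15 20 88] [array([ 0.466, -0.394,  0.004]), array([ 0.469, -0.371,  0.004]), array([ 0.47 , -0.41 ,  0.004])] 23
top [64 74 13 16 90] [array([ 0.462, -0.357,  0.004]), array([ 0.463, -0.343,  0.004]), array([ 0.464, -0.376,  0.004])] 23
[389.92464075 197.15531138] 23
```

View pics/s7.png

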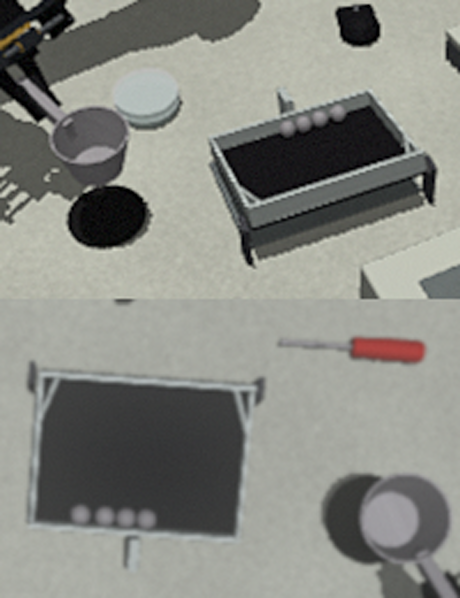

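All four balls lie along the near wall: (288,130) to (338,113) in the scene half and (80-147,516) in the top half. The cup is empty and hangs above its coaster, so I'll lower it and let go.

>>> {"api": "carry_out", "payload": {
  "steps": [
    [-8,0,6.9,0,0,0],
    [-8,0,7,0,0,0],
    [-8,0,6.9,0,0,0],
    [-8,0,6.9,0,0,0],
    [-8,0,6.9,0,0,0],
    [-8,0,7,0,0,0],
    [-8,0,6.9,0,0,0],
    [-8,0.1,7,0,0,0],
    [0,0,0,0,0,0],
    [0,0,0,0,0,0]
  ]
}}

```text
t: 26.75
eef_pos: [0.4875, -0.3118, 0.0556]
ee_rot: [0.886, 0.212, 0.401, -0.096]
contact_force: [0.9, -0.6, -1.3]
grip_width: 0.157
finger_force: 60.0
```

>>> {"api": "carry_out", "payload": {
  "steps": [
    [-1.2,0,1.1,0,0,0],
    [-1.3,0,1.1,0,0,0],
    [-1.2,0,1.1,0,0,0],
    [0,0,0,0,0,0],
    [0,0,0,0,0,0]
  ]
}}

```text
t: 27.38
eef_pos: [0.4875, -0.3116, 0.0505]
ee_rot: [0.886, 0.212, 0.4, -0.097]
contact_force: [0.4, 0.1, -0.8]
grip_width: 0.159
finger_force: 60.0
```

>>> {"api": "carry_out", "payload": {
  "steps": [
    [0,0,0,0,0,0],
    [0,0,0,0,0,0],
    [0,0,0,0,0,0]
  ],
  "grip_force": 5
}}

```text
t: 27.75
eef_pos: [0.4875, -0.3116, 0.0506]
ee_rot: [0.886, 0.212, 0.401, -0.097]
contact_force: [-0.2, 0.5, -1.5]
grip_width: 0.158
finger_force: 5.0
```

>>> {"api": "carry_out", "payload": {
  "steps": [
    [0,0,0,0,0,0],
    [0,0,0,0,0,0],
    [0,0,0,0,0,0],
    [0,0,0,0,0,0],
    [0,0,0,0,0,0],
    [0,0,0,0,0,0]
  ],
  "jaw": -0.2
}}

```text
t: 28.5
eef_pos: [0.4875, -0.3116, 0.0505]
ee_rot: [0.886, 0.212, 0.4, -0.097]
contact_force: [0.3, 0.4, 0.2]
grip_width: 0.594
finger_force: 0.0
```

Released. Now I'll back off and move over to the tray's fin.

```bash
cat >> h.py <<'E'
YAW=-.044
def fin(P,th,th0,al,n,up=0.):   # tool pose holding the fin at tip th, given fin point P at tip th0
    o=lambda t:(lambda f:np.array([-.184*np.cos(f)-.026*np.sin(f),0,-.184*np.sin(f)+.026*np.cos(f)]))(.22-t)
    C=R.from_euler('z',YAW); T=toolR(cupR(YAW,th),al)
    g=np.array(P)+C.apply(o(th)-o(th0)); return (g-T.apply([0,0,up]),T,n)
E
python3 - <<'E'
from h import *
s=ctrl.observe(); r=R.from_quat(s['ee_rot']); g=s['eef_pos']-r.apply([0,0,.019])
g1=g-r.apply([0,0,.06]); 
P=[.507,-.0145,.047]
plan([(g1,r,5),(g1+[0,0,.09],r,4),fin(P,0,0,.25,18,.11)])
f=cam('top'); g=cv2.cvtColor(f['image'],cv2.COLOR_RGB2GRAY)
cv2.imwrite('pics/raw.png',f['image'][:,:,::-1])
E
```

```text
q [ 0.25  0.58  0.87  2.11 -1.44  1.31  0.88] tcp [ 0.4875 -0.3116  0.0505] t 28.5
[[-0.0, -0.0, -12.0, 0.0, 0.0, 0.0], [-0.0, -0.0, -12.0, 0.0, 0.0, 0.0], [0.0, 0.0, -12.0, 0.0, 0.0, 0.0], [0.0, 0.0, -12.0, 0.0, 0.0, 0.0], [0.0, 0.0, -12.0, 0.0, 0.0, 0.0]]
[[16.9, -0.0, -14.9, 0.0, 0.0, 0.0], [16.9, -0.0, -14.8, 0.0, 0.0, 0.0], [16.9, -0.1, -14.9, 0.0, 0.0, 0.0], [16.9, 0.0, -14.9, 0.0, 0.0, 0.0]]
[[4.6, -14.8, 9.1, -0.015, -0.033, 0.025], [4.6, -15.1, 8.7, -0.015, -0.032, 0.024], [4.4, -15.3, 8.3, -0.016, -0.033, 0.025], [4.4, -15.6, 7.9, -0.015, -0.032, 0.025], [4.2, -15.8, 7.6, -0.015, -0.033, 0.025], [4.0, -16.0, 7.1, -0.015, -0.032, 0.024], [3.9, -16.1, 6.9, -0.015, -0.033, 0.025], [3.7, -16.4, 6.4, -0.016, -0.032, 0.025], [3.4, -16.6, 6.1, -0.015, -0.033, 0.024], [3.3, -16.8, 5.7, -0.015, -0.032, 0.025], [3.0, -16.9, 5.3, -0.015, -0.033, 0.025], [2.8, -17.0, 5.0, -0.015, -0.032, 0.025], [2.5, -17.2, 4.7, -0.016, -0.033, 0.024], [2.2, -17.3, 4.3, -0.015, -0.032, 0.025], [2.0, -17.5, 4.0, -0.015, -0.033, 0.025], [1.6, -17.5, 3.6, -0.015, -0.032, 0.024], [1.3, -17.6, 3.4, -0.015, -0.033, 0.025], [0.9, -17.8, 3.0, -0.016, -0.032, 0.025]]
```

>>> {"api": "carry_out", "payload": {
  "steps": [
    [0,0,-12,0,0,0],
    [0,0,-12,0,0,0],
    [0,0,-12,0,0,0],
    [0,0,-12,0,0,0],
    [0,0,-12,0,0,0],
    [16.9,0,-14.9,0,0,0],
    [16.9,0,-14.8,0,0,0],
    [16.9,0,-14.9,0,0,0],
    [16.9,0,-14.9,0,0,0]
  ]
}}

```text
t: 29.68
eef_pos: [0.4469, -0.3323, 0.1812]
ee_rot: [0.886, 0.212, 0.4, -0.097]
contact_force: [0.1, -0.9, 0.5]
grip_width: 0.6
finger_force: 0.0
```

>>> {"api": "carry_out", "payload": {
  "steps": [
    [4.6,-14.8,9.1,-0.015,-0.033,0.025],
    [4.6,-15.1,8.7,-0.015,-0.032,0.024],
    [4.4,-15.3,8.3,-0.016,-0.033,0.025],
    [4.4,-15.6,7.9,-0.015,-0.032,0.025],
    [4.2,-15.8,7.6,-0.015,-0.033,0.025],
    [4,-16,7.1,-0.015,-0.032,0.024],
    [3.9,-16.1,6.9,-0.015,-0.033,0.025],
    [3.7,-16.4,6.4,-0.016,-0.032,0.025],
    [3.4,-16.6,6.1,-0.015,-0.033,0.024]
  ]
}}

```text
t: 30.8
eef_pos: [0.4656, -0.1727, 0.1579]
ee_rot: [0.958, 0.096, 0.267, -0.047]
contact_force: [-0.3, 0.4, 0.0]
grip_width: 0.6
finger_force: 0.0
```

>>> {"api": "carry_out", "payload": {
  "steps": [
    [3.3,-16.8,5.7,-0.015,-0.032,0.025],
    [3,-16.9,5.3,-0.015,-0.033,0.025],
    [2.8,-17,5,-0.015,-0.032,0.025],
    [2.5,-17.2,4.7,-0.016,-0.033,0.024],
    [2.2,-17.3,4.3,-0.015,-0.032,0.025],
    [2,-17.5,4,-0.015,-0.033,0.025],
    [1.6,-17.5,3.6,-0.015,-0.032,0.024],
    [1.3,-17.6,3.4,-0.015,-0.033,0.025],
    [0.9,-17.8,3,-0.016,-0.032,0.025],
    [0,0,0,0,0,0],
    [0,0,0,0,0,0]
  ]
}}

```text
t: 32.17
eef_pos: [0.4842, -0.0146, 0.1351]
ee_rot: [0.992, -0.022, 0.125, 0.003]
contact_force: [0.0, 0.0, 0.4]
grip_width: 0.598
finger_force: 0.0
```

Run:
```python
from h import *
P=[.507,-.0145,.047]
s=ctrl.observe(); g,T,_=fin(P,0,0,.25,1,.11)
print('err',1e3*(s['eef_pos']-(g+T.apply([0,0,.019]))),(R.from_quat(s['ee_rot']).inv()*T).as_rotvec())
plan([fin(P,0,0,.25,10,0)])
a=cam('scene'); print('fin top in scene',proj(a,[.507,-.0145,.063]),'cup rim',proj(a,[.551,-.28,.064]))
b=a['image'][150:280,110:310,::-1]; c=cam('top')['image'][130:230,350:430,::-1]*1.4
b=cv2.resize(b,None,fx=3.8,fy=3.8,interpolation=cv2.INTER_CUBIC); cv2.imwrite('pics/s8.png',b); cv2.imwrite('pics/s8c.png',cv2.resize(c,None,fx=4,fy=4))
```

```text
err [-0.33134193 -1.0798989  -0.02136102] [ 0.00067953 -0.00042488 -0.00061653]
q [-0.08 -0.11 -0.01  2.17  0.04  0.84 -1.73] tcp [ 0.4842 -0.0146  0.1351] t 32.175
[[0.0, -0.1, 11.0, 0.0, -0.0, -0.0], [0.0, -0.1, 11.0, 0.0, -0.0, -0.0], [0.1, -0.2, 11.0, 0.0, -0.0, -0.0], [-0.0, -0.1, 11.0, 0.0, -0.0, -0.0], [0.0, -0.1, 11.0, 0.0, -0.0, -0.0], [0.0, -0.1, 11.0, 0.0, -0.0, -0.0], [0.1, -0.1, 11.0, 0.0, -0.0, -0.0], [-0.0, -0.1, 11.0, 0.001, -0.0, -0.0], [0.0, -0.1, 11.0, -0.0, -0.0, -0.001], [0.0, -0.1, 11.0, -0.0, -0.0, 0.0]]
fin top in scene [232.9169324  189.76365323] cup rim [152.88552563 228.39959311][ WARN:0@0.685] global loadsave.cpp:1063 imwrite_ Unsupported depth image for selected encoder is fallbacked to CV_8U.
```

View pics/s8.png

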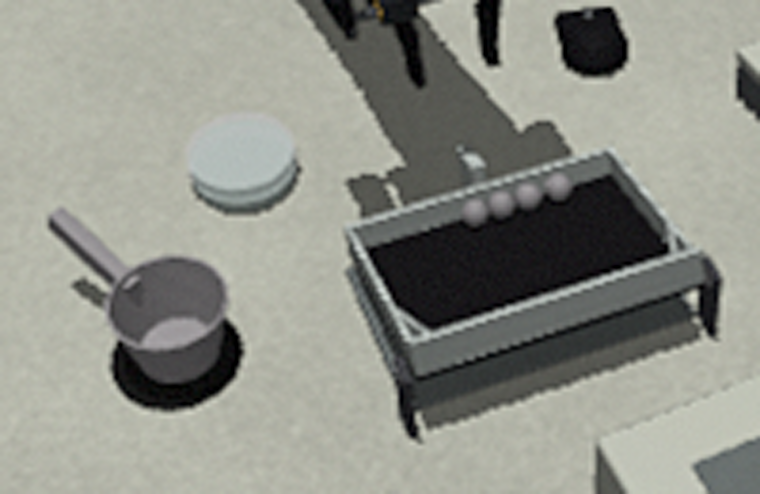

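The cup stands upright and empty on its coaster, with the rim at (167,300). The four balls are in the tray at (475-560,210-185). The fin top is at (470,158) against a predicted (467,151), so I'll descend and grip it.

>>> {"api": "carry_out", "payload": {
  "steps": [
    [0,-0.1,11,0,0,0],
    [0,-0.1,11,0,0,0],
    [0,-0.1,11,0,0,0],
    [0,-0.1,11,0,0,0],
    [0,-0.1,11,0,0,0],
    [0,-0.1,11,0,0,0],
    [0,-0.1,11,0,0,0],
    [0,-0.1,11,0,0,0],
    [0,-0.1,11,0,0,0],
    [0,-0.1,11,0,0,0],
    [0,0,0,0,0,0]
  ]
}}

```text
t: 33.65
eef_pos: [0.5112, -0.0139, 0.0275]
ee_rot: [0.992, -0.022, 0.124, 0.003]
contact_force: [-0.2, -0.2, 0.4]
grip_width: 0.598
finger_force: 0.0
```

>>> {"api": "carry_out", "payload": {
  "steps": [
    [0,0,0,0,0,0],
    [0,0,0,0,0,0],
    [0,0,0,0,0,0],
    [0,0,0,0,0,0],
    [0,0,0,0,0,0],
    [0,0,0,0,0,0]
  ],
  "jaw": 1,
  "grip_force": 30
}}

```text
t: 34.4
eef_pos: [0.5118, -0.0139, 0.0287]
ee_rot: [0.992, -0.022, 0.125, 0.003]
contact_force: [-0.5, -1.4, 2.3]
grip_width: 0.135
finger_force: 30.0
```

Run:
```python
from h import *
s=ctrl.observe(); r=R.from_quat(s['ee_rot']); P=s['eef_pos']-r.apply([0,0,.019]); print(P,s['contact_force'],s['grip_width'],s['finger_force'])
plan([fin(P,.24,0,.25,16),fin(P,.29,0,.25,8),fin(P,.46,0,.25,10),fin(P,.49,0,.25,3)])
```

```text
[ 0.50706283 -0.01368998  0.04710255] [-0.47110033 -1.40214542  2.2534986 ] 0.13526695789584461 29.99918421730399
q [-0.08  0.1  -0.    2.22  0.06  0.57 -1.74] tcp [ 0.5118 -0.0139  0.0287] t 34.4
[[0.5, 0.0, -2.7, 0.0, -0.015, -0.0], [0.5, 0.0, -2.7, 0.0, -0.015, -0.0], [0.4, 0.0, -2.7, 0.0, -0.015, -0.0], [0.4, 0.0, -2.7, 0.0, -0.015, -0.0], [0.4, 0.0, -2.8, 0.0, -0.015, -0.0], [0.3, 0.0, -2.7, 0.0, -0.015, -0.0], [0.2, 0.0, -2.7, 0.0, -0.015, -0.0], [0.3, 0.0, -2.8, 0.0, -0.015, -0.0], [0.2, 0.0, -2.7, 0.0, -0.015, -0.0], [0.1, 0.0, -2.7, 0.0, -0.015, -0.0], [0.1, 0.0, -2.8, 0.0, -0.015, -0.0], [0.1, 0.0, -2.7, 0.0, -0.015, -0.0], [0.0, 0.0, -2.8, 0.0, -0.015, -0.0], [-0.0, 0.0, -2.7, 0.0, -0.015, -0.0], [-0.1, 0.0, -2.8, 0.0, -0.015, -0.001], [-0.1, 0.0, -2.7, 0.0, -0.015, 0.0]]
[[0.1, 0.0, -1.1, 0.0, -0.006, 0.0], [0.1, 0.0, -1.2, 0.0, -0.007, 0.0], [0.1, 0.0, -1.1, 0.0, -0.006, 0.0], [0.1, 0.0, -1.2, 0.0, -0.006, 0.0], [0.1, 0.0, -1.1, 0.0, -0.006, 0.0], [0.1, 0.0, -1.2, 0.0, -0.007, 0.0], [0.0, 0.0, -1.1, 0.0, -0.006, 0.0], [0.1, 0.0, -1.2, 0.0, -0.006, 0.0]]
[[0.5, 0.0, -3.1, 0.0, -0.017, 0.0], [0.4, 0.0, -3.1, 0.0, -0.017, 0.0], [0.4, 0.0, -3.1, 0.0, -0.017, 0.0], [0.3, 0.0, -3.0, 0.0, -0.017, 0.0], [0.2, 0.0, -3.2, 0.0, -0.017, 0.0], [0.3, 0.0, -3.1, 0.0, -0.017, 0.0], [0.1, 0.0, -3.1, 0.0, -0.017, 0.0], [0.1, 0.0, -3.1, 0.0, -0.017, 0.0], [0.1, 0.0, -3.1, 0.0, -0.017, 0.0], [-0.0, 0.0, -3.1, 0.0, -0.017, 0.0]]
[[0.1, 0.0, -1.8, 0.0, -0.01, 0.0], [0.2, 0.0, -1.9, 0.0, -0.01, 0.0], [0.1, 0.0, -1.8, 0.0, -0.01, 0.0]]
```

>>> {"api": "carry_out", "payload": {
  "steps": [
    [0.5,0,-2.7,0,-0.015,0],
    [0.5,0,-2.7,0,-0.015,0],
    [0.4,0,-2.7,0,-0.015,0],
    [0.4,0,-2.7,0,-0.015,0],
    [0.4,0,-2.8,0,-0.015,0],
    [0.3,0,-2.7,0,-0.015,0],
    [0.2,0,-2.7,0,-0.015,0],
    [0.3,0,-2.8,0,-0.015,0]
  ],
  "grip_force": 45
}}

```text
t: 35.4
eef_pos: [0.5091, -0.0138, 0.0501]
ee_rot: [0.998, -0.022, 0.063, 0.002]
contact_force: [-6.8, 0.1, -4.1]
grip_width: 0.134
finger_force: 45.0
```

>>> {"api": "carry_out", "payload": {
  "steps": [
    [0.2,0,-2.7,0,-0.015,0],
    [0.1,0,-2.7,0,-0.015,0],
    [0.1,0,-2.8,0,-0.015,0],
    [0.1,0,-2.7,0,-0.015,0],
    [0,0,-2.8,0,-0.015,0],
    [0,0,-2.7,0,-0.015,0],
    [-0.1,0,-2.8,0,-0.015,0],
    [-0.1,0,-2.7,0,-0.015,0]
  ]
}}

```text
t: 36.4
eef_pos: [0.509, -0.0138, 0.0726]
ee_rot: [1.0, -0.022, 0.005, 0.0]
contact_force: [-3.4, -0.8, -4.1]
grip_width: 0.134
finger_force: 45.0
```

>>> {"api": "carry_out", "payload": {
  "steps": [
    [0.1,0,-1.1,0,-0.006,0],
    [0.1,0,-1.2,0,-0.007,0],
    [0.1,0,-1.1,0,-0.006,0],
    [0.1,0,-1.2,0,-0.006,0],
    [0.1,0,-1.1,0,-0.006,0],
    [0.1,0,-1.2,0,-0.007,0],
    [0,0,-1.1,0,-0.006,0],
    [0.1,0,-1.2,0,-0.006,0]
  ]
}}

```text
t: 37.4
eef_pos: [0.5098, -0.0138, 0.0817]
ee_rot: [1.0, -0.022, -0.02, -0.0]
contact_force: [-5.6, -1.4, -3.2]
grip_width: 0.137
finger_force: 45.0
```

```bash
cat > balls.py <<'E'
from h import *
def tray(save):
    s=ctrl.observe(); r=R.from_quat(s['ee_rot']); print(s['t'],s['eef_pos']-r.apply([0,0,.019]),s['contact_force'],s['grip_width'],s['q'].round(2))
    for n,(y0,y1,x0,x1) in dict(scene=(185,255,200,300),top=(130,205,240,345)).items():
        f=cam(n); im=f['image']; cv2.imwrite(f'pics/{save}_{n}.png',im[:,:,::-1]); k=cv2.cvtColor(im,cv2.COLOR_RGB2GRAY)[y0:y1,x0:x1]
        m=cv2.inRange(k,75 if n=='scene' else 45,255)
        c,l,st,ce=cv2.connectedComponentsWithStats(m)
        print(n,[(list(map(int,st[i])),(ce[i]+[x0,y0]).round(1).tolist()) for i in range(1,c) if 15<st[i,4]<400])
E
python3 -c "
from balls import *
tray('a')
a=cam('top')['image'][130:205,240:345].mean(2); print(a[40,::6].round(),a[::5,50].round())"
```

```text
37.4 [ 0.51052041 -0.01381937  0.10070109] [-5.59812161 -1.35508744 -3.19605915] 0.1365532008471237 [-0.07  0.21  0.01  1.93 -0.01  1.04 -1.67]
scene []
top []
[138. 100.  49.  48.  44.  44.  43.  41.  40.  41.  41.  40.  40.  43.
  44.  45.  73. 134.] [139.  64.  46.  45.  45.  43.  42.  42.  39.  36.  47.  50.  53.  56.
  60.]
```

>>> {"api": "carry_out", "payload": {
  "steps": [
    [0,0,0,0,0,0],
    [0,0,0,0,0,0],
    [0,0,0,0,0,0],
    [0,0,0,0,0,0]
  ]
}}

```text
t: 38.05
eef_pos: [0.5098, -0.0138, 0.0818]
ee_rot: [1.0, -0.022, -0.02, -0.0]
contact_force: [-6.3, -0.6, -1.5]
grip_width: 0.131
finger_force: 45.0
```

>>> {"api": "carry_out", "payload": {
  "steps": [
    [0.5,0,-3.1,0,-0.017,0],
    [0.4,0,-3.1,0,-0.017,0],
    [0.4,0,-3.1,0,-0.017,0],
    [0.3,0,-3,0,-0.017,0],
    [0.2,0,-3.2,0,-0.017,0],
    [0.3,0,-3.1,0,-0.017,0],
    [0.1,0,-3.1,0,-0.017,0],
    [0.1,0,-3.1,0,-0.017,0],
    [0.1,0,-3.1,0,-0.017,0],
    [0,0,-3.1,0,-0.017,0],
    [0,0,0,0,0,0]
  ]
}}

```text
t: 39.42
eef_pos: [0.5157, -0.0141, 0.113]
ee_rot: [0.994, -0.022, -0.105, -0.002]
contact_force: [-8.7, -1.7, 4.2]
grip_width: 0.136
finger_force: 45.0
```

>>> {"api": "carry_out", "payload": {
  "steps": [
    [0.1,0,-1.8,0,-0.01,0],
    [0.2,0,-1.8,0,-0.01,0],
    [0,0,0,0,0,0]
  ]
}}

```text
t: 39.8
eef_pos: [0.5167, -0.0141, 0.1163]
ee_rot: [0.993, -0.022, -0.115, -0.002]
contact_force: [-7.9, -1.0, 3.5]
grip_width: 0.131
finger_force: 45.0
```

Run:
```python
from h import *
s=ctrl.observe(); r=R.from_quat(s['ee_rot']); g=s['eef_pos']-r.apply([0,0,.019]); print(s['t'],g,s['contact_force'],s['grip_width'],s['q'].round(2))
for t in(.46,.47,.48,.49,.5): print(t,fin([.50706,-.0137,.0471],t,0,.25,1)[0].round(4))
f=cam('scene'); k=f['image'].mean(2); cv2.imwrite('pics/b_scene.png',f['image'][:,:,::-1])
c=cam('top'); kt=c['image'].mean(2); cv2.imwrite('pics/b_top.png',c['image'][:,:,::-1])
# expected ball row just before the fence (tip .48): profile along it
Y=np.array([-.044]); d=R.from_euler('z',-.044)
H=np.array([.50706,-.0137,.0471])+d.apply([.1852,0,.0148])
fi=.22-.48
for nm,F,K in(('scene',f,k),('top',c,kt)):
    row=[]
    for y in np.arange(-.1,.101,.004):
        p=H+d.apply([-.011*np.cos(fi)-.011*np.sin(fi),y,-.011*np.sin(fi)+.011*np.cos(fi)])
        u,v=proj(F,p).round().astype(int); row.append(int(K[v-1:v+2,u].mean()))
    print(nm,row)
```

```text
39.8 [ 0.52107338 -0.01429622  0.13482781] [-7.90587791 -0.97629575  3.51646313] 0.13136633963716499 [-0.06  0.32  0.02  1.73 -0.03  1.32 -1.65]
0.46 [ 0.5197 -0.0143  0.1309]
0.47 [ 0.5204 -0.0143  0.1326]
0.48 [ 0.5212 -0.0143  0.1343]
0.49 [ 0.5219 -0.0144  0.136 ]
0.5 [ 0.5226 -0.0144  0.1377]
scene [140, 144, 82, 24, 33, 30, 27, 28, 25, 29, 25, 30, 28, 29, 28, 26, 26, 18, 15, 39, 101, 146, 158, 150, 133, 91, 136, 147, 162, 147, 83, 112, 141, 164, 165, 124, 69, 6, 131, 144, 164, 163, 106, 61, 22, 23, 24, 25, 21, 68, 155]
top [56, 61, 58, 51, 56, 60, 60, 60, 60, 59, 59, 60, 59, 59, 59, 59, 58, 59, 58, 59, 59, 58, 58, 58, 59, 54, 55, 58, 58, 54, 53, 60, 60, 52, 47, 44, 51, 49, 85, 107, 110, 101, 71, 53, 46, 46, 47, 48, 48, 62, 111]
```

The scene profile along the fence shows four separate bright blobs in a single row. The tip is about 0.483 rad, so I'll nudge it up slightly and let go.

>>> {"api": "carry_out", "payload": {
  "steps": [
    [0.1,0,-1,0,-0.005,0],
    [0.1,0,-1,0,-0.005,0],
    [0,0,0,0,0,0],
    [0,0,0,0,0,0]
  ]
}}

```text
t: 40.4
eef_pos: [0.5173, -0.0141, 0.1181]
ee_rot: [0.993, -0.022, -0.12, -0.002]
contact_force: [-7.5, -2.4, 2.2]
grip_width: 0.133
finger_force: 45.0
```

>>> {"api": "carry_out", "payload": {
  "steps": [
    [0,0,0,0,0,0],
    [0,0,0,0,0,0],
    [0,0,0,0,0,0]
  ],
  "grip_force": 4
}}

```text
t: 40.78
eef_pos: [0.5175, -0.0142, 0.1181]
ee_rot: [0.993, -0.022, -0.12, -0.002]
contact_force: [-6.0, -0.9, 0.8]
grip_width: 0.141
finger_force: 4.0
```

>>> {"api": "carry_out", "payload": {
  "steps": [
    [0,0,0,0,0,0],
    [0,0,0,0,0,0],
    [0,0,0,0,0,0],
    [0,0,0,0,0,0],
    [0,0,0,0,0,0],
    [0,0,0,0,0,0]
  ],
  "jaw": -0.2
}}

```text
t: 41.52
eef_pos: [0.5175, -0.014, 0.1175]
ee_rot: [0.993, -0.022, -0.12, -0.003]
contact_force: [0.8, 0.0, -0.3]
grip_width: 0.592
finger_force: 0.0
```

>>> {"api": "carry_out", "payload": {
  "steps": [
    [0,0,-8,0,0,0],
    [0,0,-12,0,0,0],
    [0,0,-15,0,0,0],
    [0,0,-20,0,0,0],
    [0,0,-20,0,0,0],
    [0,0,-20,0,0,0],
    [-30,0,-20,0,0,0],
    [-40,0,-20,0,0,0],
    [0,0,0,0,0,0],
    [0,0,0,0,0,0]
  ]
}}

```text
t: 42.78
eef_pos: [0.482, -0.0124, 0.2657]
ee_rot: [0.993, -0.022, -0.119, -0.003]
contact_force: [-0.6, -0.4, -0.7]
grip_width: 0.599
finger_force: 0.0
```

Run:
```python
from h import *
s=ctrl.observe(); print(s['t'],s['eef_pos'],s['contact_force'],s['q'].round(2))
f=cam('scene'); k=f['image'].mean(2); c=cam('top'); kt=c['image'].mean(2)
d=R.from_euler('z',-.044); H=np.array([.50706,-.0137,.0471])+d.apply([.1852,0,.0148])
def pt(th,x,y,z):
    fi=.22-th; return H+d.apply([x*np.cos(fi)-z*np.sin(fi),y,x*np.sin(fi)+z*np.cos(fi)])
for nm,F,K in(('scene',f,k),('top',c,kt)):
    row=[]
    for y in np.arange(-.1,.101,.004):
        u,v=proj(F,pt(.49,-.011,y,.011)).round().astype(int); row.append(int(K[v-1:v+2,u].mean()))
    print(nm,row)
# tip check: near wall's top edge (bright) in scene camera, profile down the column at y=+-.06
for y in(-.06,.06):
    u,v=proj(f,pt(.49,-.16,y,.024)); col=k[int(v)-8:int(v)+9,int(round(u))].astype(int)
    print(y,'pred v at .40,.45,.49',[proj(f,pt(t,-.165,y,.024))[1].round(1) for t in(.4,.45,.49)],int(v)-8,col.tolist())
```

```text
42.775 [ 0.4820043  -0.01240557  0.2657455 ] [-0.60326878 -0.43826322 -0.72591489] [-0.07  0.16  0.02  1.62 -0.02  1.61 -1.66]
scene [136, 139, 76, 24, 25, 30, 28, 27, 25, 30, 25, 24, 25, 22, 27, 24, 29, 24, 26, 48, 100, 141, 152, 144, 132, 82, 131, 143, 157, 142, 84, 107, 135, 158, 160, 119, 70, 16, 125, 139, 158, 158, 102, 60, 14, 23, 22, 25, 21, 65, 150]
top [58, 59, 59, 58, 58, 58, 58, 59, 57, 57, 57, 57, 57, 57, 57, 57, 57, 57, 57, 57, 56, 56, 52, 57, 58, 59, 52, 48, 58, 59, 58, 51, 49, 69, 99, 99, 57, 50, 87, 109, 112, 104, 74, 55, 49, 49, 50, 49, 50, 65, 115]
-0.06 pred v at .40,.45,.49 [np.float64(189.2), np.float64(187.9), np.float64(187.0)] 180 [87, 85, 86, 82, 87, 86, 85, 84, 87, 98, 89, 80, 83, 77, 34, 5, 11]
0.06 pred v at .40,.45,.49 [np.float64(178.0), np.float64(176.7), np.float64(175.8)] 169 [182, 182, 183, 179, 181, 180, 184, 179, 140, 88, 91, 81, 84, 71, 28, 3, 9]
```

Run:
```python
from h import *
b=cv2.imread('pics/b_scene.png').mean(2); f=cam('scene'); k=f['image'].mean(2)
for u in(270,275,280,285):
    print(u,b[172:190,u].astype(int).tolist(),k[172:190,u].astype(int).tolist())
s=ctrl.observe(); print(s['t'])
```

```text
270 [183, 196, 206, 164, 77, 85, 79, 35, 0, 22, 29, 32, 29, 19, 3, 6, 14, 13] [179, 190, 176, 78, 81, 84, 72, 27, 7, 12, 12, 10, 13, 23, 29, 28, 28, 27]
275 [187, 192, 191, 187, 185, 192, 204, 198, 163, 150, 98, 70, 84, 80, 67, 55, 32, 24] [180, 184, 183, 171, 172, 185, 194, 208, 160, 156, 80, 75, 82, 78, 66, 54, 36, 22]
280 [191, 195, 193, 190, 188, 189, 186, 188, 192, 194, 193, 189, 192, 190, 188, 200, 219, 217] [185, 186, 186, 181, 182, 182, 181, 181, 185, 189, 189, 184, 185, 184, 183, 190, 201, 193]
285 [190, 190, 190, 192, 193, 190, 190, 190, 192, 194, 196, 193, 189, 191, 191, 191, 188, 189] [182, 183, 185, 188, 186, 183, 183, 184, 186, 188, 188, 189, 183, 185, 184, 183, 182, 183]
42.925
```

The wall edge did not drop after release; if anything it sits slightly higher than before the last nudge. The balls are in a row and the robot is clear, so I'll hand in.

```bash
python3 -c "
from bench import ctrl
print(ctrl.close_job())"
```

```text
the job is handed in; nothing more can be done
None
```

I handed the job in at about 43 s: all four balls lie in a single row along the fence, the tray is tipped to roughly 0.49 rad and holding, the empty cup is upright on its coaster, and nothing else was touched.

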